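Spread a snap ring over a lens barrel and hold it at the groove

TASK

Take the snap-ring pliers from the white tool block, put their shut jaws between the ears of the steel ring on the blue nest, and squeeze the handles to the stop so that the pliers carry the ring off spread. Slide the spread ring over the barrel of the clamped lens module down to the bare-metal groove, without forcing ring or pliers against the module and without touching its front glass. Finish while holding it there for the play check: pliers still squeezed, ring spread round the barrel, level with the groove and not leaning on anything, and the spare module, the bottle and the pot left undisturbed.

Things in the scene. Friction and masses are not known exactly. Their poses are not given: they have to be found in the camera images.
- pliers: snap-ring pliers, 0.15 kg, upright, jaws down, red handles up; origin at the pivot, z up to the handles, handles and jaws move apart along y (a half turn about z changes nothing). The pivot block (29 mm along y, 12 along x, 14 high) rests on the tool block, the jaws hang in its slot: lift 65 mm straight up to clear it. Uncrossed: squeezing the handles SPREADS the jaws, both sides equally
- handle_mid (a point): midway between the flat red grips, 58 mm above the pivot: grasp here, closing along the pliers' y. Grips 14 mm wide along x, from 34 to 78 mm above the pivot; 56 mm over their outsides here at rest (60 mm at the top), 31 mm at the stop; outer faces upright half-way. Return spring: 8 to 11 N of grip carries the pliers with jaws shut; about 21 N reaches the stop with the ring on, 30 N is safe
- jaw_mid (a point): midway between the jaws' flat serrated outer faces, 57 mm below the pivot, fixed to the pivot block. Faces 6 mm wide along x, 12 mm high, ending 4 to 6 mm below this point. At rest the shut jaws are about 9 mm wide along y here, narrower at the tips; at the stop 34 mm wide with upright faces. As the handles close, the pliers sink about 5 mm in a gripper held still
- jaw_left (a joint): turn of each side of the pliers: 0 at rest (jaws shut), 0.21 rad at the built-in stop (handles fully squeezed, jaws fully spread)
- ring: bright spring-steel snap ring, a flat open C, 2.5 mm thick, inner diameter 37 mm, outer 45 mm when free, 16 g; frame as ring_center. Its gap faces -x and ends in two ears, tabs standing out to x = -30 mm, their inner faces 12.5 to 15 mm apart over x = -29 to -22 mm when free. Put the jaws into the middle of the gap, at x = -25.5 mm, y = 0
- ring_center (a point): centre of the ring at mid thickness, fixed to the back of the C (only the arms move when it spreads); z up, x from the gap to the back. Spread to the pliers' stop, the ears are 34 mm apart and lie flat on the jaws' faces; friction carries the ring. The 40 mm barrel then passes with about 1 mm to spare all round when its axis is at x = -3 mm, y = 0 of this frame
- ring_left (a joint): turn of each arm of the ring outwards: 0 free, about 0.22 rad when spread to the pliers' stop, each ear then pushing back with 6 N
- ring_nest: blue plate 76 x 68 mm, top 18 mm above the bench; the ring lies on it round a low dark-blue boss 2.4 mm high. Origin under the ring's centre, -x towards the ring's gap; fixed. Below the ears a pocket (x = -36 to -18 mm, 50 mm along y, 13 mm deep) lets the jaws reach below the ring and spread: enter until jaw_mid is about 2 mm above the ring's middle
- tool_block: white block 70 x 60 mm, 66 mm high, origin under its centre, with the slot for the pliers 9 mm along x and 20 mm along y; fixed
- module: black lens module clamped on an aluminium jig plate 110 x 110 mm; origin under its centre; fixed. Housing 64 x 64 mm up to 42 mm, focus collar of diameter 52 mm up to 56 mm, upright barrel of diameter 40 mm up to 92 mm with a 2.5 mm chamfer at the top
- groove (a point): centre of the bright bare-metal groove round the barrel, on the barrel's axis, 76 mm above the bench, 16 mm below the barrel's top; the groove is 6 mm high and 36 mm in diameter, z is up
- front_lens: the module's front glass, a low dome of diameter 29 mm in the top of the barrel, 92 to 94 mm above the bench; not to be touched; origin at the centre of its underside
- spare_module: loose black lens module like the clamped one, without jig, 64 x 64 mm, 82 mm high; bystander, origin under its centre
- pump_bottle: loose white bottle with a steel pump cap, diameter 60 mm, 122 mm high; bystander, origin under its centre
- grease_pot: loose clear cup, diameter 54 mm, 42 mm high; bystander, origin under its centre

How it is judged:
On the way, in this order (a step that is already met when the one before it is completed fails the run):
1. the pliers are drawn out of the tool block (distance between pliers and tool_block above 0.135 m), for 0.1 s.
2. the ring is spread by the pliers (value of joint ring_left above 0.17 rad and contact force between pliers and ring above 1 N), for 0.2 s.
3. the pliers carry the spread ring clear of the nest (all of step 2 and distance between ring_center and ring_nest above 0.06 m and contact force between ring and ring_nest below 0.05 N), for 0.2 s.
At the end, for the whole second after the job is handed in: Ring round the barrel, its middle within 2 mm of the groove's height and 6 mm of the axis, level within 0.12 rad, each arm spread over 0.17 rad and at rest; the gripper squeezes the pliers (over 5 N), they press the ring (over 1 N); ring and pliers lean on the module with under 1 N (all of step 2 and z of ring_center in the frame of groove between -0.002 and 0.002 m and horizontal distance between ring_center and groove below 0.006 m and angle between ring_center's own z axis and vertical below 0.12 rad and contact force between the fingers and pliers above 5 N and contact force between each of ring, pliers and module below 1 N and contact force between the fingers and ring below 0.2 N and linear speed of ring below 0.02 m/s); the arm keeps its last pose, push and grip.
It fails at once if the ring or the pliers are forced against the lens module with more than 12 N (contact force between any of ring, pliers and module above 12 N).
It fails at once if the front glass is touched (contact force between front_lens and anything else above 0.3 N).
It fails at once if the spare module, the bottle or the pot is disturbed (moved over 20 mm or tipped) (distance of any of spare_module, pump_bottle, grease_pot from where it was at the start of the episode above 0.02 m or angle between any of spare_module, pump_bottle, grease_pot's own z axis and vertical above 0.3 rad).
It also fails if it takes over 56 s, if anything falls off the work surface, if the arm or the gripper's body presses on something with over 40 N, if the wrist force passes 120 N, or if a joint passes its speed limit or range.

ROBOT

A 6-joint arm with a two-finger parallel gripper is mounted at the origin on the work surface. World frame = base frame: x ahead of the robot, y to its left, z up, the work surface at z = 0. Lengths are in m, angles in rad, forces in N, time in s.
With the tool pointing down it reaches from about 0.3 to 0.75 m from the base axis. Payload 8.5 kg.
Tool frame: the origin (TCP) lies midway between the tips of the shut fingers; the grasp point (between the pads) lies 19 mm behind it; z points along the fingers, y is the direction in which the jaws open and shut (so a half turn about z gives the same grasp; the last joint's range is limited). The gripper opens to 88 mm and grips with 3 to 60 N. Pads are 18 mm wide; open, the fingers measure 123 mm over their backs; the gripper's body (75 mm by 187 mm) begins 45 mm behind the grasp point.
Start: joints at [1.066, 0.381, 1.297, -0, 1.464, -0.215], TCP at [0.157, 0.527, 0.239] pointing down, gripper open.
Joint ranges: [-3.11, 3.11], [-0.89, 2.33], [0.22, 2.48], [-1.42, 4.56], [0.17, 2.85], [-2.88, 2.88]. Speed limits (rad/s): [2.39, 2.39, 3.14, 3.14, 3.14, 3.14].

INTERFACE

Orientations are given as [roll, pitch, yaw] about the fixed x, y, z axes, in that order (R = Rz(yaw) Ry(pitch) Rx(roll)).
In Python, from bench import state, snapshot, get_calibration, finish_job gives the robot as it stands.
- The arm moves only by the tool servo_tool, never from a script. Its argument "plan" is a list of rows, each an object of numbers: "jaw": the closure in counts, from 0 (fully open) to 255 (shut); "x", "y", "z": the shift along the world's x, y, z in m; "roll": the turn about the world's z in rad. In form: [{"jaw": .., "x": .., "y": .., "z": .., "roll": ..}, ...]. A call has 1 to 8 rows; each row shifts and turns the commanded pose from where the row before left it; what a row does not reach is not made up. A row lasts 1/12 s, in which the tool goes at most 41.7 mm and 7.16 degrees, less where a joint would pass 70% of its speed; a pose out of reach is approached as far as the arm can. A call with a gripper value outside its range is refused whole. The fingers move at their own pace and stop on an object; the grip force is fixed at half the most. Time passes only in rows, so rows that do not move let the fingers close. It gives the time, the measured TCP pose, the force and the opening at its end, in the units of the state.
- state(): the state, without advancing time (a new reading comes with each control period).
- snapshot(name): name is "side" or "top"; returns the picture (400x640x3 uint8, blue, green, red); there is no depth.
- get_calibration(name): a dict with "fx", "fy", "cx", "cy" (pixels), "k1" (the pictures are not rectified: a ray, as slopes to the right and down, at radius r is drawn at 1 + k1 r^2 times it, then the intrinsics apply), "rvec" (rotation vector, rad) and "tvec" (3), from world to camera coordinates, as OpenCV has them. Camera axes: x right, y down, z forward; pixel columns grow to the right and rows downward; lengths in m; the calibration is good to about 2 mm. A picture is of the moment at which its call begins. get_calibration takes no time and is no camera call.
- finish_job(): hands the job in, once; it reports no verdict.
The state is a dict: "clock": time; "qpos": joint angles; "joint_velocities": joint speeds; "joint_efforts": joint torques, N m; "tool_pos": TCP position; "tcp_rot": TCP orientation; "wrist_force": force on the tool from outside, world axes, zero at the start; "moment": the same for the moment, N m; "opening": opening from 0.0 (shut) to 1.0 (fully open).
Only numpy, scipy, OpenCV 4.12 (cv2) and the standard library are available. Lean on these libraries where they do the work, as an engineer would, in place of code of your own. Each camera call takes 0.05 s, during which the arm holds its last target.

## Working session

There is one attempt and no reset: what is moved stays moved. The work goes in short steps, Python scripts to look and compute and a tool call to move; the robot and the scene stay as the last step left them, time stands still between calls to the robot, and variables do not carry over. Pictures are saved under pics/ and viewed, and the job is handed in when it is done.

Besides the shell and the picture viewer there is one more tool, called in YAML: its name, and indented under it one key for each argument. servo_tool: Moves the arm, as the interface text tells. Its arguments: {"type":"object","properties":{"plan":{"type":"array","items":{"type":"object","properties":{"jaw":{"type":"number"},"x":{"type":"number"},"y":{"type":"number"},"z":{"type":"number"},"roll":{"type":"number"}}}}},"required":["plan"]}

```bash
mkdir -p pics; cat > h.py <<'E'
import numpy as np, cv2
from bench import state, snapshot, get_calibration, finish_job
def cal(n):
    c=get_calibration(n); R=cv2.Rodrigues(np.array(c['rvec'],float))[0]; t=np.array(c['tvec'],float).ravel(); return c,R,t
def ray(n,u,v):
    c,R,t=cal(n); xd=np.array([(u-c['cx'])/c['fx'],(v-c['cy'])/c['fy']]); x=xd.copy()
    for _ in range(30): x=xd/(1+c['k1']*(x@x))
    d=R.T@np.array([x[0],x[1],1.]); return -R.T@t, d/np.linalg.norm(d)
def onz(n,u,v,z):
    o,d=ray(n,u,v); return o+d*(z-o[2])/d[2]
def proj(n,p):
    c,R,t=cal(n); q=R@np.array(p,float)+t; x=q[:2]/q[2]; x=x*(1+c['k1']*(x@x)); return np.array([x[0]*c['fx']+c['cx'],x[1]*c['fy']+c['cy']])
def tri(n1,p1,n2,p2):
    o1,d1=ray(n1,*p1);o2,d2=ray(n2,*p2)
    A=np.stack([d1,-d2],1); s=np.linalg.lstsq(A,o2-o1,rcond=None)[0]
    a=o1+s[0]*d1;b=o2+s[1]*d2; return (a+b)/2, np.linalg.norm(a-b)
E
python3 - <<'E'
from h import *
for n in ['side','top']:
    im=snapshot(n); cv2.imwrite(f'pics/{n}0.png',im)
    c,R,t=cal(n); print(n,c['fx'],c['k1'],-R.T@t,R[2])
s=state();print(s)
E
```

```text
side 489.799646698918 -0.026181850625511257 [ 0.56122402 -0.72536881  0.81968362] [ 0.03560397  0.70696826 -0.70634853]
top 459.60147655016414 -0.09582823627775544 [4.05878942e-01 2.75682215e-04 1.13498795e+00] [ 0.17949191  0.01548145 -0.98363763]
{'clock': 0.1, 'qpos': array([ 1.06570061e+00,  3.81152924e-01,  1.29815013e+00, -1.84665125e-05,
        1.46359796e+00, -2.15313840e-01]), 'joint_velocities': array([-0.00169061, -0.00158394, -0.00292558, -0.00033189,  0.00116946,
       -0.00013921]), 'joint_efforts': array([ 3.97923170e-03, -4.38649464e+01, -2.24914026e+01,  7.14591192e-02,
        3.41723557e-02, -5.86849728e-05]), 'tool_pos': array([0.15705108, 0.52684412, 0.23819821]), 'tcp_rot': array([-3.14031058e+00, -2.61603197e-04,  2.85181260e+00]), 'wrist_force': array([-0.08898023,  1.0446587 , -0.16273832]), 'moment': array([0.03830037, 0.02131058, 0.01889507]), 'opening': 1.0042792900335844}
```

View pics/side0.png

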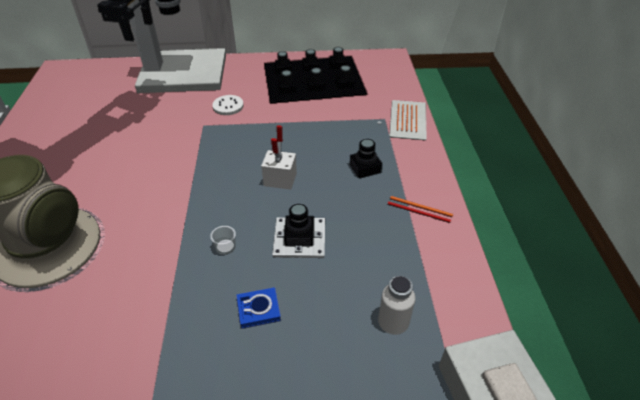

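View pics/top0.png

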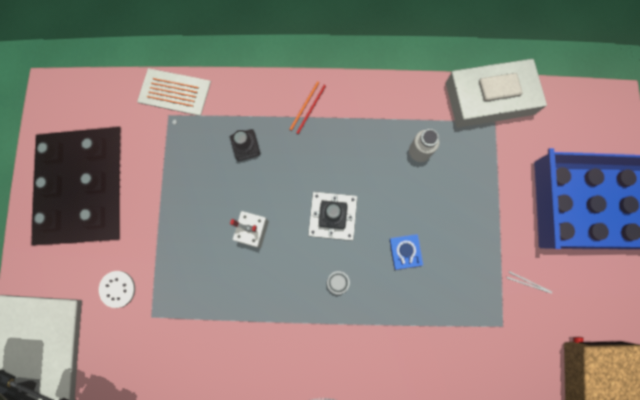

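The top view (up = +x, left = +y) shows pliers in the block at about (247,230), jig at (333,215), nest at (406,252), spare at (245,145), bottle at (425,147) and pot at (338,283). I'll enlarge the parts that matter.

```bash
python3 - <<'E'
from h import *
im=cv2.imread('pics/top0.png'); s=cv2.imread('pics/side0.png')
f=lambda a,x,y,w,h,k:cv2.resize(a[y:y+h,x:x+w],(w*k,h*k),interpolation=cv2.INTER_CUBIC)
a=np.hstack([f(im,222,202,50,50,8),f(im,381,227,50,50,8)])
b=np.hstack([f(s,255,120,50,70,4)[:280],f(s,233,284,50,70,4),f(s,270,196,60,70,4)])
cv2.imwrite('pics/c1.png',a); cv2.imwrite('pics/c2.png',b)
cv2.imwrite('pics/c3.png',f(im,305,187,57,57,10))
E
```

```text
(no output)
```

View pics/c1.png

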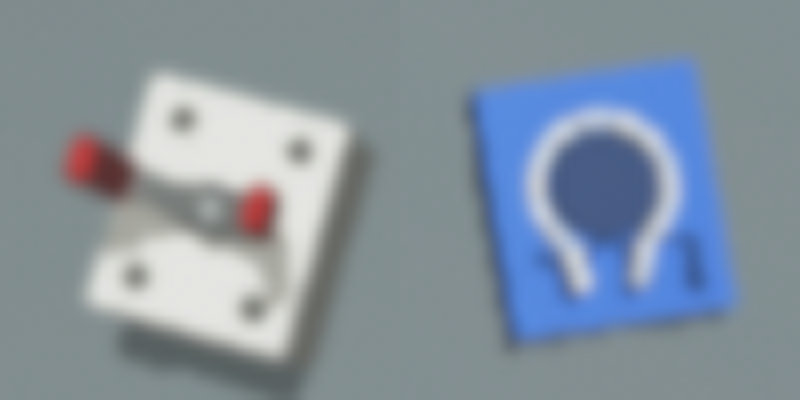

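View pics/c2.png

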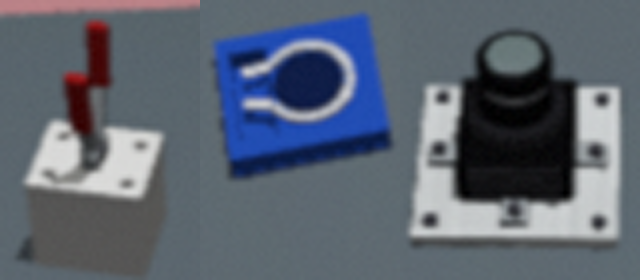

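View pics/c3.png

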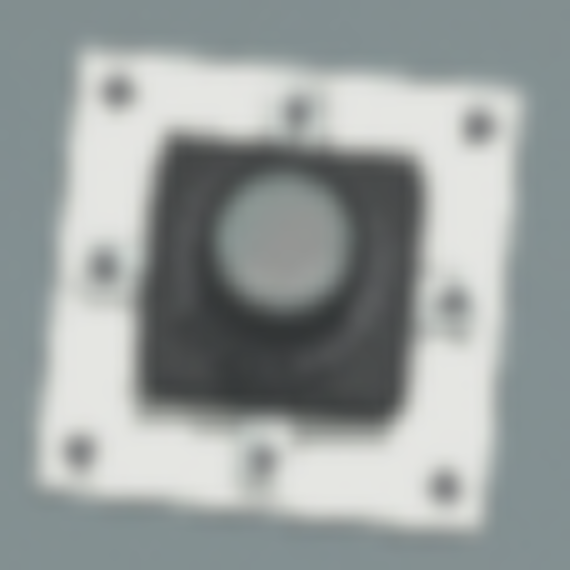

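```bash
cat > m.py <<'E'
from h import *
def rectfit(n,mask,z,roi,name):
    x,y,w,h=roi; m=np.zeros_like(mask); m[y:y+h,x:x+w]=mask[y:y+h,x:x+w]
    cs=cv2.findContours(m,cv2.RETR_EXTERNAL,cv2.CHAIN_APPROX_NONE)[0]; c=max(cs,key=cv2.contourArea).reshape(-1,2)
    P=np.array([onz(n,u,v,z)[:2] for u,v in c])*1000
    # min-area via angle edge histogram: approx with minAreaRect of hull
    r=cv2.minAreaRect(P.astype(np.float32)); M=cv2.moments(c)
    print(name,n,'ctr',np.round(r[0],1),'size',np.round(r[1],1),'ang',round(r[2],1),'centroid',np.round(onz(n,M['m10']/M['m00'],M['m01']/M['m00'],z)[:2]*1000,1))
E
python3 - <<'E'
from m import *
T=cv2.imread('pics/top0.png');S=cv2.imread('pics/side0.png')
k=4
for n,I,rb,rn,rj in [('top',T,(222,202,55,55),(381,227,50,50),(300,180,65,65)),('side',S,(250,125,60,70),(228,280,60,60),(262,190,75,75))]:
    I=cv2.resize(I,None,fx=k,fy=k,interpolation=cv2.INTER_CUBIC)
    hsv=cv2.cvtColor(I,cv2.COLOR_BGR2HSV); g=I.min(2)
    masks=[]
    def run(mask,z,roi,name):
        x,y,w,h=[q*k for q in roi]; m=np.zeros_like(mask); m[y:y+h,x:x+w]=mask[y:y+h,x:x+w]
        c=max(cv2.findContours(m,cv2.RETR_EXTERNAL,cv2.CHAIN_APPROX_NONE)[0],key=cv2.contourArea).reshape(-1,2)
        c=(c+0.5)/k-0.5
        P=np.array([onz(n,u,v,z)[:2] for u,v in c])*1000
        r=cv2.minAreaRect(P.astype(np.float32)); print(name,n,np.round(r[0],1),np.round(r[1],1),round(r[2],1))
    run(((g>165)*255).astype(np.uint8),.066,rb,'block')
    for zz in (0.018,): run((((hsv[...,0]>100)&(hsv[...,0]<125)&(hsv[...,1]>120)&(I[...,0]>(150 if n=='side' else 150)))*255).astype(np.uint8),zz,rn,'nest')
    for zz in (0.006,0.010): run(((g>165)*255).astype(np.uint8),zz,rj,'jig')
    red=((((hsv[...,0]<8)|(hsv[...,0]>172))&(hsv[...,1]>120))*255).astype(np.uint8)
    x,y,w,h=[q*k for q in rb]
    m=np.zeros_like(red); m[y:y+h,x:x+w]=red[y:y+h,x:x+w]
    _,_,st,ce=cv2.connectedComponentsWithStats(m)
    for s,c in zip(st[1:],ce[1:]):
        if s[4]>40: print('red',n,s/k,c/k)
E
```

```text
block top [515.9 188.7] [62.3 72.9] 76.5
nest top [ 473.1 -187.1] [75.5 68.8] 9.7
jig top [559.3  -7.6] [113.3 113. ] 85.8
jig top [558.7  -7.6] [112.9 112.6] 85.8
red top [230.75 219.75   4.5    4.75  62.75] [232.80976096 222.1314741 ]
red top [252.5  226.5    3.25   4.25  42.75] [253.97222222 228.46345029]
block side [514.3 184.8] [60.3 70.2] 76.6Traceback (most recent call last):
  File "<stdin>", line 15, in <module>
  File "<stdin>", line 12, in run
  File "h.py", line 10, in onz
    o,d=ray(n,u,v); return o+d*(z-o[2])/d[2]
        ~~~^^^^^^^
  File "h.py", line 6, in ray
    c,R,t=cal(n); xd=np.array([(u-c['cx'])/c['fx'],(v-c['cy'])/c['fy']]); x=xd.copy()
          ~~~^^^
  File "h.py", line 4, in cal
    c=get_calibration(n); R=cv2.Rodrigues(np.array(c['rvec'],float))[0]; t=np.array(c['tvec'],float).ravel(); return c,R,t
ValueError: time passes only in moves, steps and waits
```

```bash
python3 - <<'E'
import pickle
from bench import get_calibration
pickle.dump({n:get_calibration(n) for n in('side','top')},open('cal.pkl','wb'))
E
sed -i 's/c=get_calibration(n);/c=CAL[n];/; s/^from bench.*/&\nimport pickle,os\nCAL=pickle.load(open("\.\/cal.pkl","rb"))/' h.py
python3 - <<'E'
from h import *
T=cv2.imread('pics/top0.png');S=cv2.imread('pics/side0.png')
k=4
def comp(n,m,name,amin=40,roi=None):
    x,y,w,h=[q*k for q in roi]; mm=np.zeros_like(m); mm[y:y+h,x:x+w]=m[y:y+h,x:x+w]
    _,_,st,ce=cv2.connectedComponentsWithStats(mm)
    for s,c in zip(st[1:],ce[1:]):
        if s[4]>amin: print(name,n,np.round(s/k,1),np.round((c+.5)/k-.5,2))
for n,I,rb,rn,rj,rl in [('top',T,(222,202,55,55),(381,227,50,50),(300,180,65,65),(323,200,22,22)),('side',S,(250,125,60,70),(228,280,60,60),(262,190,75,75),(288,200,22,15))]:
    I=cv2.resize(I,None,fx=k,fy=k,interpolation=cv2.INTER_CUBIC)
    hsv=cv2.cvtColor(I,cv2.COLOR_BGR2HSV); g=I.min(2)
    def run(mask,z,roi,name):
        x,y,w,h=[q*k for q in roi]; m=np.zeros_like(mask); m[y:y+h,x:x+w]=mask[y:y+h,x:x+w]
        c=max(cv2.findContours(m,cv2.RETR_EXTERNAL,cv2.CHAIN_APPROX_NONE)[0],key=cv2.contourArea).reshape(-1,2)
        c=(c+0.5)/k-0.5
        P=np.array([onz(n,u,v,z)[:2] for u,v in c])*1000
        r=cv2.minAreaRect(P.astype(np.float32)); print(name,n,np.round(r[0],1),np.round(r[1],1),round(r[2],1))
    run(((g>165)*255).astype(np.uint8),.066,rb,'block')
    run((((hsv[...,0]>100)&(hsv[...,0]<125)&(hsv[...,1]>120)&(I[...,0]>150))*255).astype(np.uint8),.018,rn,'nest')
    for zz in (0.006,0.010): run(((g>165)*255).astype(np.uint8),zz,rj,'jig')
    red=((((hsv[...,0]<8)|(hsv[...,0]>172))&(hsv[...,1]>120))*255).astype(np.uint8)
    comp(n,red,'red',40,rb)
    lens=((I.max(2)>85)*255).astype(np.uint8)
    comp(n,lens,'lens',100,rl)
E
```

```text
block top [515.9 188.7] [62.3 72.9] 76.5
nest top [ 473.1 -187.1] [75.5 68.8] 9.7
jig top [559.3  -7.6] [113.3 113. ] 85.8
jig top [558.7  -7.6] [112.9 112.6] 85.8
red top [230.8 219.8   4.5   4.8  62.8] [232.43 221.76]
red top [252.5 226.5   3.2   4.2  42.8] [253.6  228.09]
lens top [323.  200.   22.    4.  243.8] [334.9  200.96]
lens top [326.  203.8  14.8  14.8 678.5] [332.92 210.58]
lens top [340.5 211.8   3.5   8.5  56.5] [341.93 215.66]
block side [514.3 184.8] [60.3 70.2] 76.6
nest side [ 472.4 -190.8] [76.1 67.5] 9.8
jig side [557.1  -7.9] [108.7 110.5] 86.2
jig side [557.1 -11.4] [108.1 110. ] 86.2
red side [271.2 125.2  11.   28.2 579.2] [276.75 138.71]
lens side [288. 200.  22.  15. 515.] [299.14 203.28]
lens side [291.8 205.   13.5   9.5 404. ] [297.97 209.23]
```

```bash
python3 - <<'E'
from h import *
print('lens',onz('top',332.92,210.58,.093),onz('side',297.97,209.23,.093),tri('top',(332.92,210.58),'side',(297.97,209.23)))
a=onz('top',232.43,221.76,.150);b=onz('top',253.6,228.09,.150);print('handles top',a,b,(a+b)/2,np.linalg.norm(a-b),np.degrees(np.arctan2(*(a-b)[1::-1])))
S=cv2.imread('pics/side0.png');f=S[118:190,255:305]
cv2.imwrite('pics/s1.png',cv2.resize(f,None,fx=8,fy=8,interpolation=cv2.INTER_CUBIC))
s=state();print(np.degrees(s['tcp_rot']))
E
```

```text
lens [ 0.55828038 -0.00772723  0.093     ] [ 0.55718657 -0.0122956   0.093     ] (array([ 0.5580216 , -0.00789066,  0.08877006]), np.float64(0.0017563582095522089))
handles top [0.52013809 0.20991559 0.15      ] [0.5076044  0.16301527 0.15      ] [0.51387124 0.18646543 0.15      ] 0.048546197332283804 75.03786121790236
[-1.79926542e+02 -1.49887591e-02  1.63396826e+02]
```

View pics/s1.png

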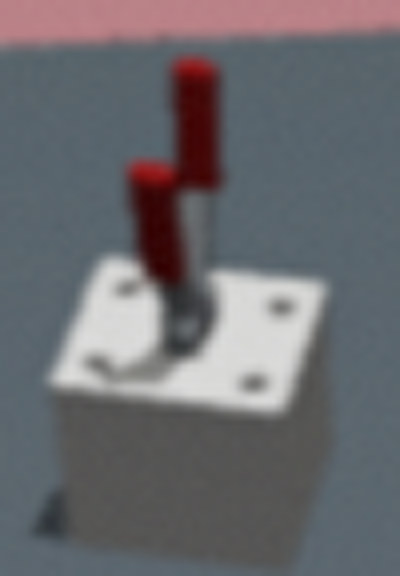

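servo_tool:
  plan:
    - {"x":0.0256,"y":-0.0243,"roll":0.01}
    - {"x":0.0256,"y":-0.0243,"roll":0.01}
    - {"x":0.0256,"y":-0.0243,"roll":0.01}
    - {"x":0.0256,"y":-0.0243,"roll":0.01}
    - {"x":0.0256,"y":-0.0243,"roll":0.01}
    - {"x":0.0256,"y":-0.0243,"roll":0.004}
    - {"x":0.0256,"y":-0.0243}

```text
validation failed for argument at $.pl...
```

servo_tool:
  plan:
    - {"x":0.0256,"y":-0.0243}
    - {"x":0.0256,"y":-0.0243}
    - {"x":0.0256,"y":-0.0243}
    - {"x":0.0256,"y":-0.0243}
    - {"x":0.0256,"y":-0.0243}
    - {"x":0.0256,"y":-0.0243}
    - {"x":0.0256,"y":-0.0243}
    - {}

```text
validation failed for argument at $.pl...
```

```bash
python3 - <<'E'
from h import *
s=state();print(s['clock'],s['tool_pos'],np.degrees(s['tcp_rot']),s['opening'],s['wrist_force'])
f=lambda a,x,y,w,h,k:cv2.resize(a[y:y+h,x:x+w],(w*k,h*k),interpolation=cv2.INTER_CUBIC)
S=snapshot('side');T=snapshot('top')
cv2.imwrite('pics/side1.png',S);cv2.imwrite('pics/top1.png',T)
cv2.imwrite('pics/s2.png',np.hstack([f(S,230,60,90,130,4),f(T,190,165,100,130,4)]))
E
```

```text
0.1 [0.15705108 0.52684412 0.23819821] [-1.79926542e+02 -1.49887591e-02  1.63396826e+02] 1.0042792900335844 [-0.08898023  1.0446587  -0.16273832]
```

View pics/s2.png

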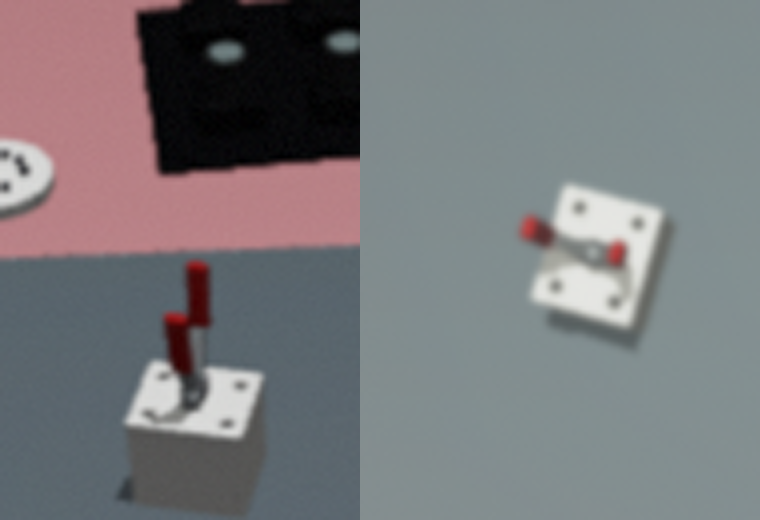

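All keys are apparently required in every row; the arm has not moved.

servo_tool:
  plan:
    - {"jaw":0,"x":0.0256,"y":-0.0243,"z":0,"roll":0.01}
    - {"jaw":0,"x":0.0256,"y":-0.0243,"z":0,"roll":0.01}
    - {"jaw":0,"x":0.0256,"y":-0.0243,"z":0,"roll":0.01}
    - {"jaw":0,"x":0.0256,"y":-0.0243,"z":0,"roll":0.01}
    - {"jaw":0,"x":0.0256,"y":-0.0243,"z":0,"roll":0.01}
    - {"jaw":0,"x":0.0256,"y":-0.0243,"z":0,"roll":0.004}
    - {"jaw":0,"x":0.0256,"y":-0.0243,"z":0,"roll":0}

```text
clock: 0.78
tool_pos: [0.3373, 0.3556, 0.2387]
tcp_rot: [-3.142, -0.0, 2.906]
wrist_force: [-0.3, 0.9, 0.2]
opening: 1.005
```

servo_tool:
  plan:
    - {"jaw":0,"x":0.0256,"y":-0.0243,"z":0,"roll":0}
    - {"jaw":0,"x":0.0256,"y":-0.0243,"z":0,"roll":0}
    - {"jaw":0,"x":0.0256,"y":-0.0243,"z":0,"roll":0}
    - {"jaw":0,"x":0.0256,"y":-0.0243,"z":0,"roll":0}
    - {"jaw":0,"x":0.0256,"y":-0.0243,"z":0,"roll":0}
    - {"jaw":0,"x":0.0256,"y":-0.0243,"z":0,"roll":0}
    - {"jaw":0,"x":0.0256,"y":-0.0243,"z":0,"roll":0}
    - {"jaw":0,"x":0,"y":0,"z":0,"roll":0}

```text
clock: 1.45
tool_pos: [0.5191, 0.1829, 0.238]
tcp_rot: [-3.141, 0.001, 2.901]
wrist_force: [0.2, -0.6, 0.2]
opening: 1.003
```

```bash
cat > look.py <<'E'
import sys
from h import *
s=state();print(round(s['clock'],2),np.round(s['tool_pos']*1000,1),np.round(np.degrees(s['tcp_rot']),2),round(s['opening']*88,1),np.round(s['wrist_force'],2))
tag=sys.argv[1]; 
f=lambda a,x,y,w,h,k:cv2.resize(a[y:y+h,x:x+w],(w*k,h*k),interpolation=cv2.INTER_CUBIC)
S=snapshot('side');T=snapshot('top')
cv2.imwrite(f'pics/side_{tag}.png',S);cv2.imwrite(f'pics/top_{tag}.png',T)
sx,sy,tx,ty,w,h,k=map(int,sys.argv[2:9])
cv2.imwrite(f'pics/v_{tag}.png',np.hstack([f(S,sx,sy,w,h,k),f(T,tx,ty,w,h,k)]))
E
python3 look.py a 230 60 190 165 100 130 4
```

```text
1.45 [519.1 182.9 238. ] [-1.7994e+02  4.0000e-02  1.6621e+02] 88.2 [ 0.24 -0.64  0.22]
```

View pics/v_a.png

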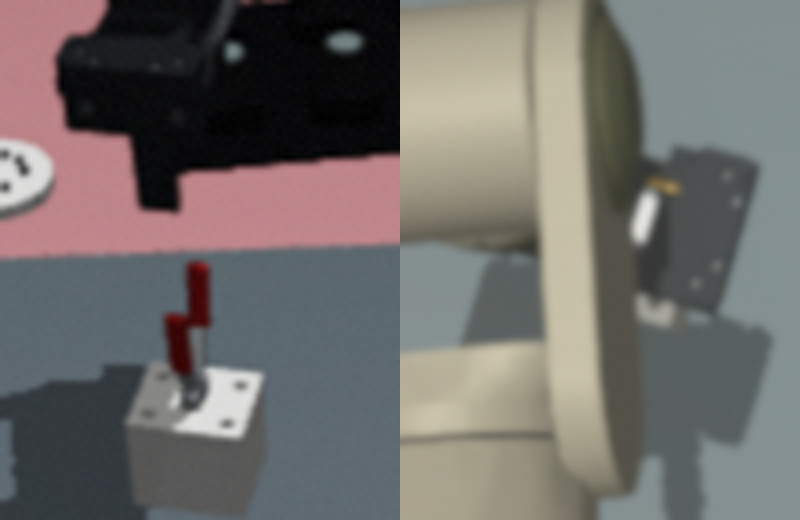

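```bash
python3 - <<'E'
from h import *
a=np.radians(76.2);u=np.array([np.cos(a),np.sin(a),0]);v=np.array([np.sin(a),-np.cos(a),0])
p=np.array([.5191,.1829,.238])
for d in(-.0615,-.044):
  for e in(-.009,.009): print(d,e,proj('side',p+d*u+e*v))
S=cv2.imread('pics/side_a.png'); f=S[95:118,258:282]
cv2.imwrite('pics/f.png',cv2.resize(f,None,fx=24,fy=24,interpolation=cv2.INTER_CUBIC))
E
```

```text
-0.0615 -0.009 [264.19249291 113.77162364]
-0.0615 0.009 [272.64939313 114.6661026 ]
-0.044 -0.009 [266.3787327 109.0286332]
-0.044 0.009 [274.73968188 109.90092623]
```

View pics/f.png

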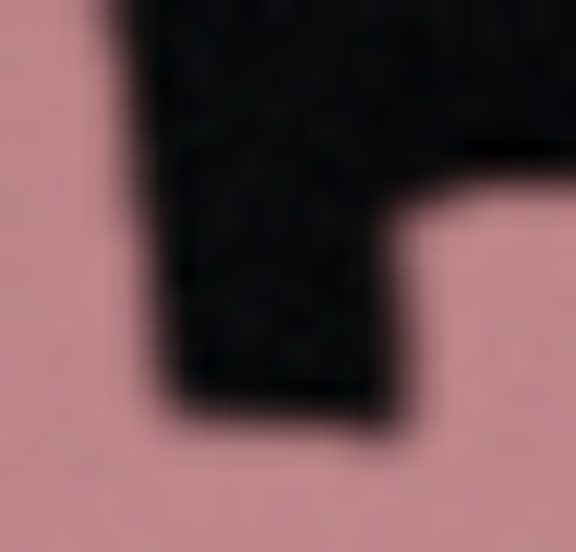

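servo_tool:
  plan:
    - {"jaw":0,"x":0,"y":0,"z":-0.02,"roll":0}
    - {"jaw":0,"x":0,"y":0,"z":0,"roll":0}
    - {"jaw":0,"x":0,"y":0,"z":0,"roll":0}

```text
clock: 1.8
tool_pos: [0.5144, 0.1878, 0.2185]
tcp_rot: [-3.141, -0.002, 2.907]
wrist_force: [-0.4, 0.5, 0.9]
opening: 0.998
```

servo_tool:
  plan:
    - {"jaw":0,"x":-0.001,"y":0,"z":-0.0177,"roll":0}
    - {"jaw":0,"x":0,"y":0,"z":-0.0177,"roll":0}
    - {"jaw":0,"x":0,"y":0,"z":-0.0177,"roll":0}
    - {"jaw":0,"x":0,"y":0,"z":-0.0177,"roll":0}
    - {"jaw":0,"x":0,"y":0,"z":-0.0177,"roll":0}
    - {"jaw":0,"x":0,"y":0,"z":-0.0177,"roll":0}
    - {"jaw":0,"x":0,"y":0,"z":0,"roll":0}
    - {"jaw":0,"x":0,"y":0,"z":0,"roll":0}

```text
clock: 2.47
tool_pos: [0.5144, 0.1874, 0.1132]
tcp_rot: [-3.142, -0.0, 2.907]
wrist_force: [0.5, -0.4, 0.6]
opening: 1.001
```

```bash
python3 look.py b 230 90 190 165 90 110 4
```

```text
2.47 [514.4 187.4 113.2] [-1.8000e+02 -2.0000e-02  1.6654e+02] 88.0 [ 0.54 -0.37  0.64]
```

View pics/v_b.png

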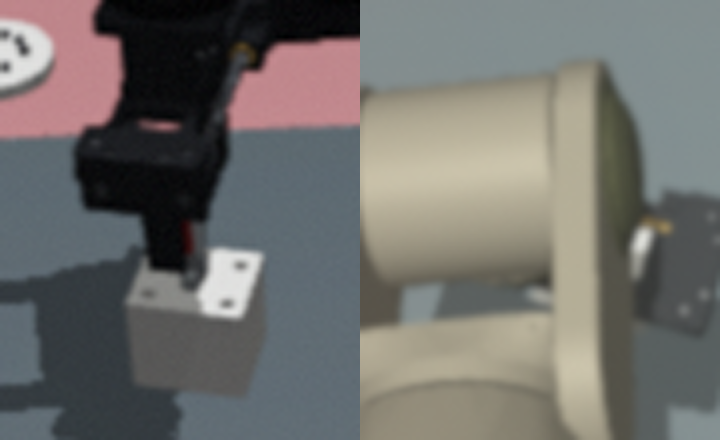

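servo_tool:
  plan:
    - {"jaw":84,"x":0,"y":0,"z":-0.001,"roll":0}
    - {"jaw":84,"x":0,"y":0,"z":0,"roll":0}
    - {"jaw":84,"x":0,"y":0,"z":0,"roll":0}
    - {"jaw":84,"x":0,"y":0,"z":0,"roll":0}

```text
clock: 2.9
tool_pos: [0.5147, 0.1869, 0.1119]
tcp_rot: [3.141, 0.001, 2.906]
wrist_force: [0.1, -0.6, -0.6]
opening: 0.72
```

servo_tool:
  plan:
    - {"jaw":95,"x":0,"y":0,"z":0,"roll":0}
    - {"jaw":95,"x":0,"y":0,"z":0,"roll":0}
    - {"jaw":95,"x":0,"y":0,"z":0,"roll":0}
    - {"jaw":95,"x":0,"y":0,"z":0,"roll":0}

```text
clock: 3.23
tool_pos: [0.5147, 0.1868, 0.1117]
tcp_rot: [-3.142, 0.0, 2.906]
wrist_force: [0.2, -1.4, 2.4]
opening: 0.628
```

servo_tool:
  plan:
    - {"jaw":101,"x":0,"y":0,"z":0,"roll":0}
    - {"jaw":101,"x":0,"y":0,"z":0,"roll":0}
    - {"jaw":101,"x":0,"y":0,"z":0,"roll":0}

```text
clock: 3.48
tool_pos: [0.5148, 0.1867, 0.112]
tcp_rot: [3.142, 0.001, 2.906]
wrist_force: [-1.1, -1.8, 5.3]
opening: 0.605
```

```bash
python3 look.py c 230 90 190 165 90 110 4
```

```text
3.48 [514.8 186.7 112. ] [1.8000e+02 5.0000e-02 1.6649e+02] 53.3 [-1.1  -1.81  5.35]
```

View pics/v_c.png

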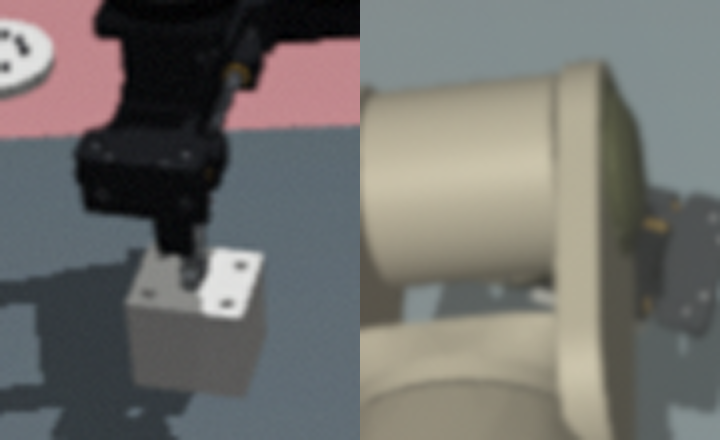

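servo_tool:
  plan:
    - {"jaw":101,"x":0,"y":0,"z":0.005,"roll":0}
    - {"jaw":101,"x":0,"y":0,"z":0.01,"roll":0}
    - {"jaw":101,"x":0,"y":0,"z":0.01,"roll":0}
    - {"jaw":101,"x":0,"y":0,"z":0.01,"roll":0}
    - {"jaw":101,"x":0,"y":0,"z":0.01,"roll":0}
    - {"jaw":101,"x":0,"y":0,"z":0.01,"roll":0}
    - {"jaw":101,"x":0,"y":0,"z":0.01,"roll":0}
    - {"jaw":101,"x":0,"y":0,"z":0.01,"roll":0}

```text
clock: 4.25
tool_pos: [0.5145, 0.1869, 0.1878]
tcp_rot: [3.141, 0.0, 2.906]
wrist_force: [0.6, 0.4, -1.0]
opening: 0.601
```

```bash
python3 look.py d 230 90 190 165 90 110 4
```

```text
4.25 [514.5 186.9 187.8] [1.7999e+02 2.0000e-02 1.6649e+02] 52.9 [ 0.57  0.38 -0.96]
```

View pics/v_d.png

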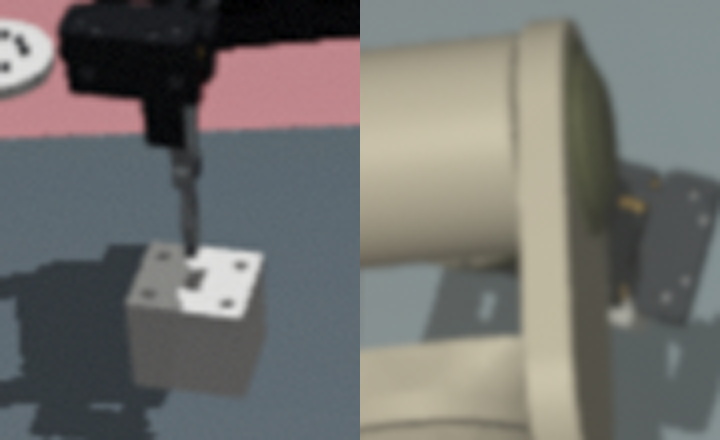

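servo_tool:
  plan:
    - {"jaw":101,"x":0,"y":0,"z":0.0175,"roll":0}
    - {"jaw":101,"x":0,"y":-0.01,"z":0.0175,"roll":0}
    - {"jaw":101,"x":-0.0056,"y":-0.0218,"z":0.015,"roll":0.034}
    - {"jaw":101,"x":-0.0056,"y":-0.0317,"z":0,"roll":0.034}
    - {"jaw":101,"x":-0.0056,"y":-0.0317,"z":0,"roll":0.034}
    - {"jaw":101,"x":-0.0056,"y":-0.0317,"z":0,"roll":0.034}
    - {"jaw":101,"x":-0.0056,"y":-0.0317,"z":0,"roll":0.034}
    - {"jaw":101,"x":-0.0056,"y":-0.0317,"z":0,"roll":0.034}

```text
clock: 5.02
tool_pos: [0.4803, -0.0047, 0.2364]
tcp_rot: [3.141, -0.0, 3.112]
wrist_force: [1.1, 0.4, -1.6]
opening: 0.606
```

servo_tool:
  plan:
    - {"jaw":101,"x":-0.0056,"y":-0.0317,"z":0,"roll":0.034}
    - {"jaw":101,"x":-0.0056,"y":-0.0317,"z":0,"roll":0.034}
    - {"jaw":101,"x":-0.0056,"y":-0.0317,"z":0,"roll":0.034}
    - {"jaw":101,"x":-0.0056,"y":-0.0317,"z":0,"roll":0.034}
    - {"jaw":101,"x":-0.0056,"y":-0.0317,"z":0,"roll":0.034}
    - {"jaw":101,"x":-0.0056,"y":-0.0317,"z":0,"roll":0.031}
    - {"jaw":101,"x":0,"y":0,"z":0,"roll":0}
    - {"jaw":101,"x":0,"y":0,"z":0,"roll":0}

```text
clock: 5.68
tool_pos: [0.4469, -0.1947, 0.2361]
tcp_rot: [3.141, -0.001, -2.975]
wrist_force: [-0.6, 0.7, -0.9]
opening: 0.603
```

```bash
python3 look.py e 180 200 360 190 130 150 3; python3 -c "
from h import *;print(state()['qpos'])"
```

```text
5.68 [ 446.9 -194.7  236.1] [ 1.7995e+02 -3.0000e-02 -1.7048e+02] 53.0 [-0.61  0.68 -0.93]
[-6.51110501e-01  2.72648752e-01  1.46837217e+00  3.07181294e-04
  1.40132732e+00 -2.39102898e+00]
```

View pics/v_e.png

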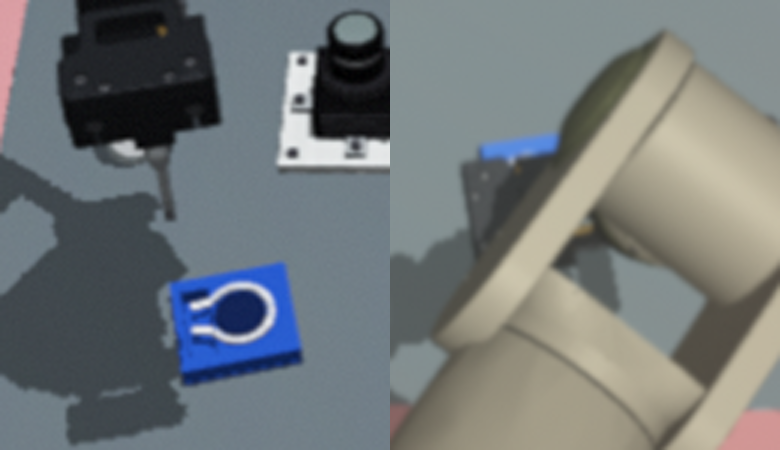

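```bash
python3 - <<'E'
from h import *
p=np.array([.4469,-.1947,.2361])
for dz in(-.096,-.102): print(proj('side',p+[0,0,dz]))
c=np.radians(9.6)
for yy in(-.187,-.189,-.191): print(yy,proj('side',np.array([.4725,yy,.0205])+np.array([-np.cos(c),-np.sin(c),0])*.0255), proj('side',[.4725,yy,.0204]))
S=cv2.imread('pics/side_e.png')
f=lambda x,y,w,h,k:cv2.resize(S[y:y+h,x:x+w],(w*k,h*k),interpolation=cv2.INTER_CUBIC)
cv2.imwrite('pics/e1.png',np.hstack([f(220,242,30,40,13),f(235,285,40,40,10)[:400,:] if 0 else cv2.resize(f(238,288,40,40,13),(520,520))]))
E
```

```text
[236.54524853 267.71499953]
[236.9605908  269.82491333]
-0.187 [244.45124925 304.59292769] [257.6545708  302.13189943]
-0.189 [244.39981278 305.47955184] [257.62288286 303.0114085 ]
-0.191 [244.34823569 306.36880213] [257.59111101 303.89351391]
```

View pics/e1.png

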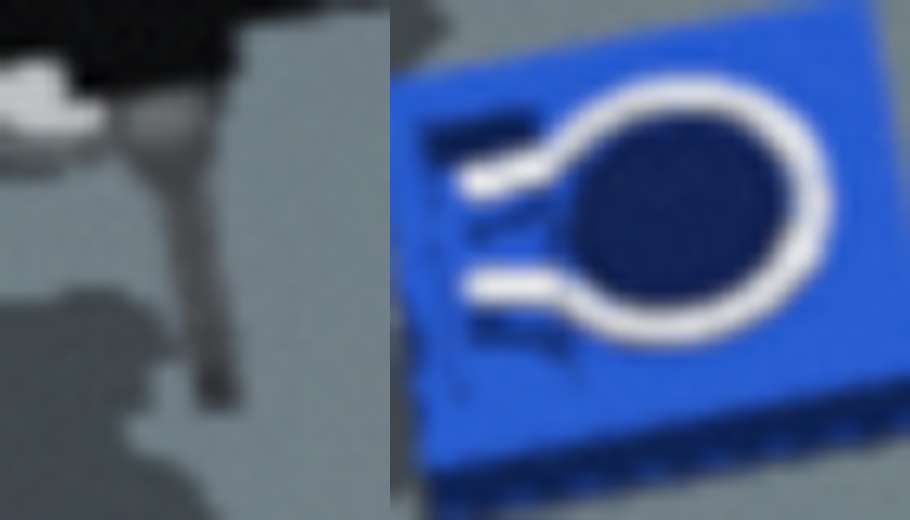

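```bash
python3 - <<'E'
from h import *
from scipy.optimize import least_squares
for n,fn,roi in [('side','pics/side_e.png',(232,284,50,42)),('side','pics/side0.png',(232,284,50,42)),('top','pics/top0.png',(385,233,42,36))]:
    I=cv2.imread(fn); k=6; x,y,w,h=roi
    J=cv2.resize(I[y:y+h,x:x+w],None,fx=k,fy=k,interpolation=cv2.INTER_CUBIC)
    m=(J[...,2]>135).astype(np.uint8)*255   # red channel: white vs blue
    cs=cv2.findContours(m,cv2.RETR_CCOMP,cv2.CHAIN_APPROX_NONE)[0]; c=max(cs,key=len).reshape(-1,2)
    # keep comp nearest centre
    P=np.array([onz(n,(a+.5)/k-.5+x,(b+.5)/k-.5+y,.0205)[:2] for a,b in c])*1000
    # free-form: fit concentric circles outer/inner
    yaw=9.7
    def ears(c0,yaw):
        a=np.radians(yaw); R=np.array([[np.cos(a),np.sin(a)],[-np.sin(a),np.cos(a)]]); return (P-c0)@R.T
    c0=P.mean(0)
    for _ in range(10):
        L=ears(c0,yaw); rr=np.hypot(*L.T); ang=np.abs(np.arctan2(L[:,1],L[:,0]))
        so=(ang<2.2)&(rr>20.5)&(rr<27); si=(ang<2.2)&(rr<=20.5)&(rr>15)
        g=lambda q:np.r_[np.hypot(*(P[so]-q[:2]).T)-q[2],np.hypot(*(P[si]-q[:2]).T)-q[3]]
        s=least_squares(g,[*c0,22.5,18.5],loss='soft_l1'); c0=s.x[:2]
    L=ears(c0,yaw); E=L[L[:,0]<-23]; 
    up=E[E[:,1]>0];dn=E[E[:,1]<=0]
    em=(up.mean(0)+dn.mean(0))/2
    print(n,fn,'centre',np.round(s.x,1),'ears local',np.round(up.mean(0),1),np.round(dn.mean(0),1),'xmin',round(L[:,0].min(),1),'yaw',yaw+np.degrees(np.arctan2(-em[1],-em[0])))
    for q in (up,dn): print('  y rng',np.round([q[:,1].min(),q[:,1].max()],1))
E
```

```text
side pics/side_e.png centre [ 476.1 -190.4   23.    17.9] ears local [-27.1  11.1] [-27.7  -7.5] xmin -31.8 yaw 5.9329090447034325
  y rng [ 7.7 14.4]
  y rng [-11.4  -4.2]
side pics/side0.png centre [ 476.  -190.4   22.4   18.5] ears local [-26.8  11.1] [-27.4  -7.5] xmin -31.1 yaw 5.92975893109208
  y rng [ 8.3 13.7]
  y rng [-10.9  -4.8]
top pics/top0.png centre [ 477.3 -186.9   23.9   17.1] ears local [-27.5  11.1] [-27.5  -7.4] xmin -31.1 yaw 5.8479230333414804
  y rng [ 7.4 15.5]
  y rng [-12.3  -3.7]
```

```bash
python3 - <<'E'
from h import *
for z in(.132,.134,.136): print(z,onz('side',236.2,272.9,z))
I=cv2.imread('pics/side_e.png'); k=6;x,y,w,h=222,240,28,40
J=cv2.resize(I[y:y+h,x:x+w],None,fx=k,fy=k,interpolation=cv2.INTER_CUBIC)
g=J.max(2)
for r in range(13,34,2):
    row=g[r*k+k//2]; j=np.where(row<105)[0]; j=j[(j>60)]; print(r+y, (j.min()+.5)/k-.5+x if len(j) else None,(j.max()+.5)/k-.5+x if len(j) else None, row[60::12])
E
```

```text
0.132 [ 0.44562787 -0.199727    0.132     ]
0.134 [ 0.44596406 -0.20125573  0.134     ]
0.136 [ 0.44630025 -0.20278447  0.136     ]
253 231.75 236.08333333333334 [ 79  73  84 136 135 135 135 135 134]
255 231.75 235.41666666666666 [ 73  68 105 138 134 135 134 135 136]
257 231.91666666666666 235.58333333333334 [109  74 101 136 135 135 135 135 136]
259 232.25 235.91666666666666 [119  76  93 136 135 136 134 134 136]
261 232.58333333333334 236.08333333333334 [129  77  89 134 136 135 135 136 135]
263 232.91666666666666 236.41666666666666 [131  88  83 128 136 135 135 136 135]
265 233.25 236.91666666666666 [112  95  77 121 136 136 136 135 134]
267 231.75 237.58333333333334 [ 83  91  69 104 136 133 136 136 136]
269 231.75 237.75 [ 87  98  67  97 135 136 136 135 135]
271 234.25 238.08333333333334 [119 128  53  83 137 135 135 134 134]
273 235.08333333333334 237.58333333333334 [122 131  95 104 136 135 135 135 136]
```

servo_tool:
  plan:
    - {"jaw":101,"x":0.0027,"y":0.0017,"z":-0.012,"roll":-0.033}
    - {"jaw":101,"x":0.0027,"y":0.0016,"z":-0.015,"roll":-0.03}
    - {"jaw":101,"x":0,"y":0,"z":-0.015,"roll":0}
    - {"jaw":101,"x":0,"y":0,"z":-0.015,"roll":0}
    - {"jaw":101,"x":0,"y":0,"z":-0.015,"roll":0}
    - {"jaw":101,"x":0,"y":0,"z":-0.015,"roll":0}
    - {"jaw":101,"x":0,"y":0,"z":-0.01,"roll":0}
    - {"jaw":101,"x":0,"y":0,"z":0,"roll":0}

```text
clock: 6.45
tool_pos: [0.4522, -0.1885, 0.1379]
tcp_rot: [3.139, -0.003, -3.034]
wrist_force: [-0.1, 1.5, -0.6]
opening: 0.603
```

```bash
cat > v.py <<'E'
import sys
from h import *
s=state();print(round(s['clock'],2),np.round(s['tool_pos']*1000,1),np.round(np.degrees(s['tcp_rot']),2),round(s['opening']*88,1),np.round(s['wrist_force'],2),np.round(s['moment'],2))
tag=sys.argv[1]; n=sys.argv[2]; S=snapshot(n); cv2.imwrite(f'pics/{n}_{tag}.png',S)
x,y,w,h,k=map(int,sys.argv[3:8])
cv2.imwrite(f'pics/z_{tag}.png',cv2.resize(S[y:y+h,x:x+w],(w*k,h*k),interpolation=cv2.INTER_CUBIC))
E
python3 v.py f side 220 265 65 50 12
```

```text
6.45 [ 452.2 -188.5  137.9] [ 1.7984e+02 -1.5000e-01 -1.7382e+02] 53.0 [-0.07  1.47 -0.61] [ 0.07 -0.04  0.  ]
```

View pics/z_f.png

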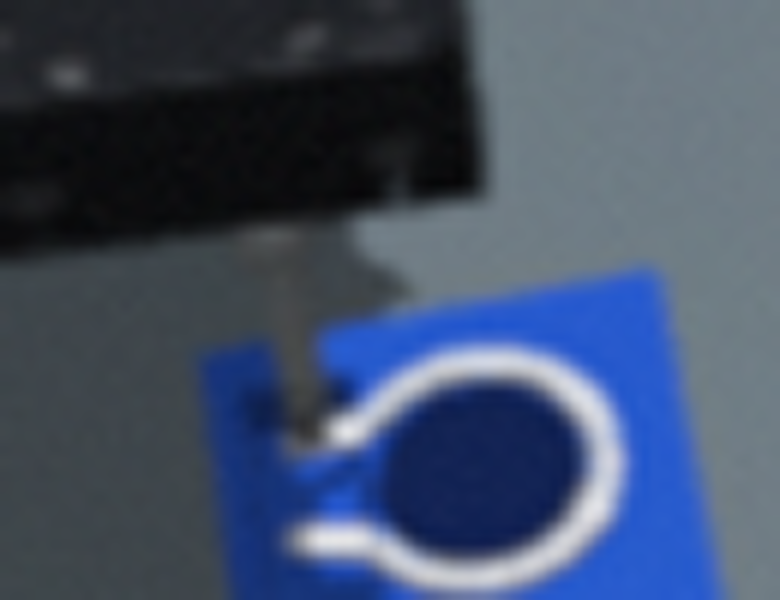

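servo_tool:
  plan:
    - {"jaw":101,"x":0,"y":0,"z":0,"roll":0}
    - {"jaw":101,"x":0,"y":0,"z":0,"roll":0}
    - {"jaw":101,"x":0,"y":0,"z":0,"roll":0}
    - {"jaw":101,"x":0,"y":0,"z":0,"roll":0}

```text
clock: 6.83
tool_pos: [0.453, -0.1903, 0.1401]
tcp_rot: [-3.141, 0.001, -3.035]
wrist_force: [-0.3, 0.3, -0.9]
opening: 0.608
```

```bash
python3 v.py g side 220 265 65 50 12
```

```text
6.83 [ 453.  -190.3  140.1] [-1.7996e+02  5.0000e-02 -1.7390e+02] 53.5 [-0.31  0.25 -0.9 ] [ 0.02 -0.01  0.02]
```

View pics/z_g.png

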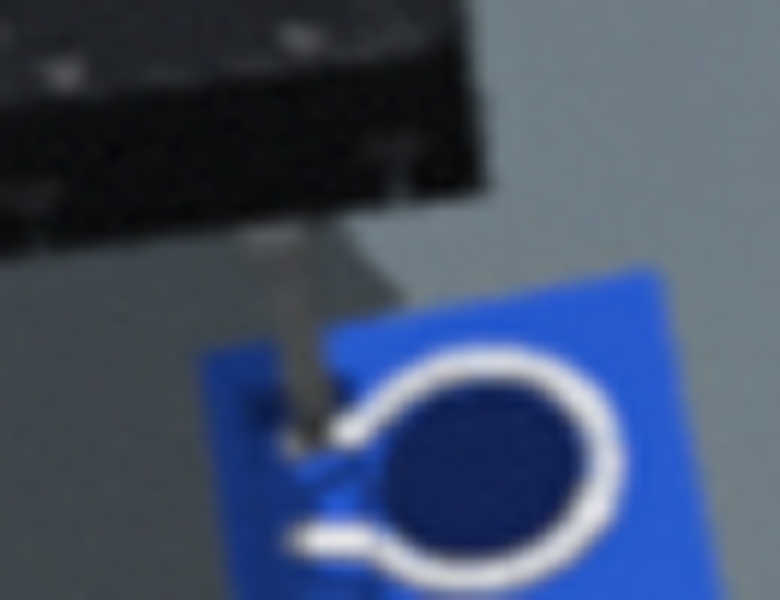

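```bash
python3 - <<'E'
from h import *
for z in(.036,.038,.040): print(z,onz('side',245.6,301.8,z)*1000)
print(proj('side',[.4506,-.193,.0205]))
E
```

```text
0.036 [ 451.43061681 -195.4989607    36.        ]
0.038 [ 451.7108151  -196.85121519   38.        ]
0.04 [ 451.9910134  -198.20346968   40.        ]
[246.10311047 305.28782647]
```

servo_tool:
  plan:
    - {"jaw":98,"x":-0.0006,"y":-0.001,"z":0,"roll":0}
    - {"jaw":97,"x":0,"y":0,"z":-0.002,"roll":0}
    - {"jaw":97,"x":0,"y":0,"z":-0.003,"roll":0}
    - {"jaw":97,"x":0,"y":0,"z":-0.003,"roll":0}
    - {"jaw":97,"x":0,"y":0,"z":-0.003,"roll":0}
    - {"jaw":97,"x":0,"y":0,"z":-0.002,"roll":0}
    - {"jaw":97,"x":0,"y":0,"z":0,"roll":0}

```text
clock: 7.47
tool_pos: [0.452, -0.1912, 0.126]
tcp_rot: [3.141, -0.001, -3.035]
wrist_force: [-0.0, -1.0, -2.1]
opening: 0.621
```

```bash
python3 v.py h side 220 265 65 50 12
```

```text
7.47 [ 452.  -191.2  126. ] [ 1.7996e+02 -4.0000e-02 -1.7392e+02] 54.7 [-0.02 -1.   -2.11] [-0.01 -0.01  0.01]
```

View pics/z_h.png

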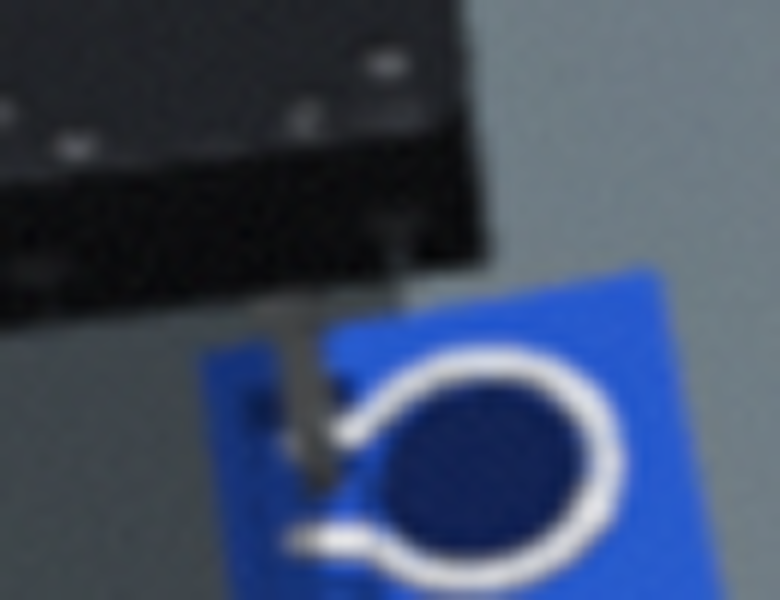

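servo_tool:
  plan:
    - {"jaw":97,"x":0,"y":-0.0009,"z":0,"roll":0}
    - {"jaw":97,"x":0,"y":0,"z":-0.002,"roll":0}
    - {"jaw":97,"x":0,"y":0,"z":-0.002,"roll":0}
    - {"jaw":97,"x":0,"y":0,"z":-0.001,"roll":0}
    - {"jaw":97,"x":0,"y":0,"z":0,"roll":0}

```text
clock: 7.93
tool_pos: [0.452, -0.1922, 0.1213]
tcp_rot: [3.141, -0.0, -3.035]
wrist_force: [-0.5, -0.3, -1.5]
opening: 0.619
```

```bash
python3 v.py i side 220 265 65 50 12
```

```text
7.93 [ 452.  -192.2  121.3] [ 1.7998e+02 -2.0000e-02 -1.7392e+02] 54.5 [-0.46 -0.34 -1.48] [ 0.04  0.02 -0.03]
```

View pics/z_i.png

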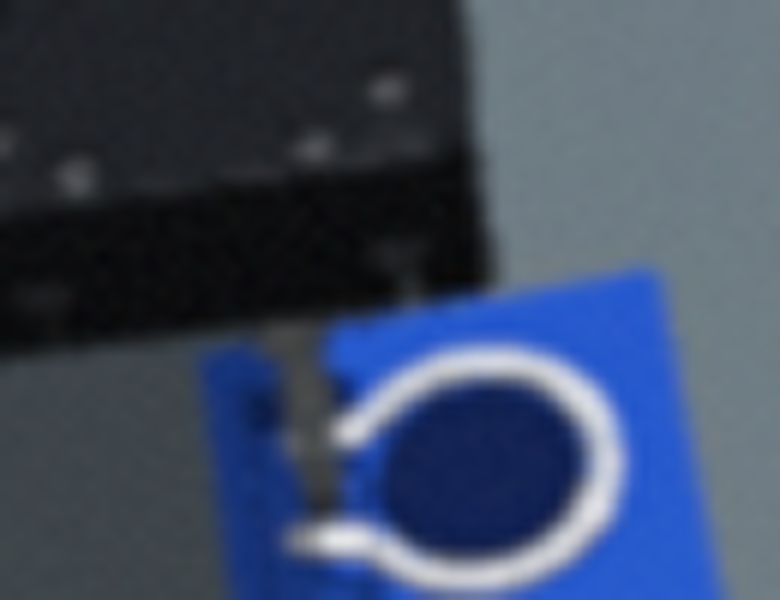

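servo_tool:
  plan:
    - {"jaw":97,"x":0,"y":0,"z":-0.0015,"roll":0}
    - {"jaw":97,"x":0,"y":0,"z":-0.0015,"roll":0}
    - {"jaw":97,"x":0,"y":0,"z":-0.0015,"roll":0}
    - {"jaw":97,"x":0,"y":0,"z":0,"roll":0}
    - {"jaw":97,"x":0,"y":0,"z":0,"roll":0}

```text
clock: 8.4
tool_pos: [0.4521, -0.1922, 0.117]
tcp_rot: [3.141, -0.0, -3.035]
wrist_force: [0.7, -0.1, -2.0]
opening: 0.619
```

```bash
python3 v.py j side 220 265 65 50 12
```

```text
8.4 [ 452.1 -192.2  117. ] [ 1.7999e+02 -1.0000e-02 -1.7392e+02] 54.4 [ 0.72 -0.06 -2.  ] [ 0.03 -0.01  0.  ]
```

View pics/z_j.png

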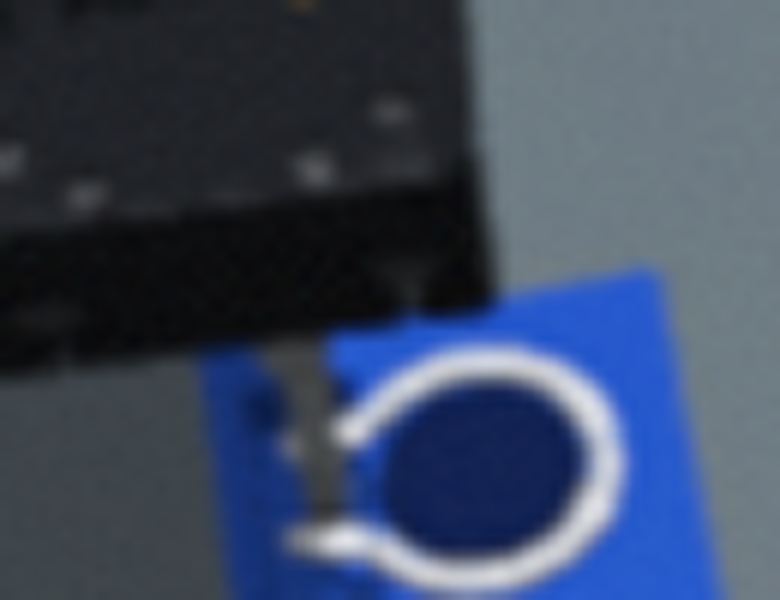

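```bash
python3 - <<'E'
from h import *
I=cv2.imread('pics/side_j.png')
a=np.radians(5.9);R=np.array([[np.cos(a),np.sin(a)],[-np.sin(a),np.cos(a)]])
k=12;J=cv2.resize(I[265:315,220:285],None,fx=k,fy=k,interpolation=cv2.INTER_CUBIC).astype(int)
for r in (400,440,470,490,505): print(r,[ (c,tuple(J[r,c])) for c in range(284,364,8)])
for X,Y in [(305,490),(345,490),(328,518),(285,540),(375,540)]:
    p=onz('side',(X+.5)/12-.5+220,(Y+.5)/12-.5+265,.0205)[:2]*1000
    print(X,Y,p,R@(p-[476,-190.4]))
E
```

```text
400 [(284, (np.int64(73), np.int64(47), np.int64(38))), (292, (np.int64(73), np.int64(59), np.int64(54))), (300, (np.int64(73), np.int64(69), np.int64(65))), (308, (np.int64(73), np.int64(72), np.int64(69))), (316, (np.int64(72), np.int64(70), np.int64(68))), (324, (np.int64(69), np.int64(63), np.int64(61))), (332, (np.int64(73), np.int64(54), np.int64(47))), (340, (np.int64(85), np.int64(49), np.int64(36))), (348, (np.int64(118), np.int64(62), np.int64(43))), (356, (np.int64(163), np.int64(96), np.int64(73)))]
440 [(284, (np.int64(114), np.int64(83), np.int64(73))), (292, (np.int64(108), np.int64(94), np.int64(89))), (300, (np.int64(92), np.int64(89), np.int64(86))), (308, (np.int64(77), np.int64(77), np.int64(75))), (316, (np.int64(74), np.int64(73), np.int64(71))), (324, (np.int64(83), np.int64(81), np.int64(79))), (332, (np.int64(110), np.int64(107), np.int64(105))), (340, (np.int64(143), np.int64(139), np.int64(136))), (348, (np.int64(176), np.int64(168), np.int64(165))), (356, (np.int64(190), np.int64(170), np.int64(165)))]
470 [(284, (np.int64(118), np.int64(58), np.int64(34))
[... 1134 characters left out ...]
nt64(30))), (308, (np.int64(88), np.int64(51), np.int64(40))), (316, (np.int64(68), np.int64(52), np.int64(48))), (324, (np.int64(54), np.int64(51), np.int64(50))), (332, (np.int64(59), np.int64(52), np.int64(49))), (340, (np.int64(78), np.int64(55), np.int64(47))), (348, (np.int64(105), np.int64(59), np.int64(42))), (356, (np.int64(126), np.int64(60), np.int64(35)))]
305 490 [ 448.41571327 -193.0756061 ] [-27.71320006   0.17402589]
345 490 [ 454.802279   -193.42909282] [-21.39680093  -0.83407965]
328 518 [ 452.32795808 -198.52886217] [-24.38223314  -5.65249286]
285 540 [ 445.69648224 -202.24911432] [-31.360995    -8.67137193]
375 540 [ 459.96608236 -203.03748803] [-17.2480225  -10.92237787]
```

servo_tool:
  plan:
    - {"jaw":97,"x":-0.0008,"y":0,"z":0,"roll":0}
    - {"jaw":104,"x":0,"y":0,"z":0,"roll":0}
    - {"jaw":110,"x":0,"y":0,"z":0.0003,"roll":0}
    - {"jaw":116,"x":0,"y":0,"z":0.0003,"roll":0}
    - {"jaw":122,"x":0,"y":0,"z":0.0003,"roll":0}
    - {"jaw":122,"x":0,"y":0,"z":0.0003,"roll":0}

```text
clock: 8.95
tool_pos: [0.4514, -0.1923, 0.1183]
tcp_rot: [-3.142, 0.0, -3.035]
wrist_force: [0.5, 0.3, -1.5]
opening: 0.527
```

```bash
python3 v.py k side 220 265 65 50 12
```

```text
8.95 [ 451.4 -192.3  118.3] [-180.      0.   -173.92] 46.3 [ 0.5   0.34 -1.52] [ 0.07  0.01 -0.01]
```

View pics/z_k.png

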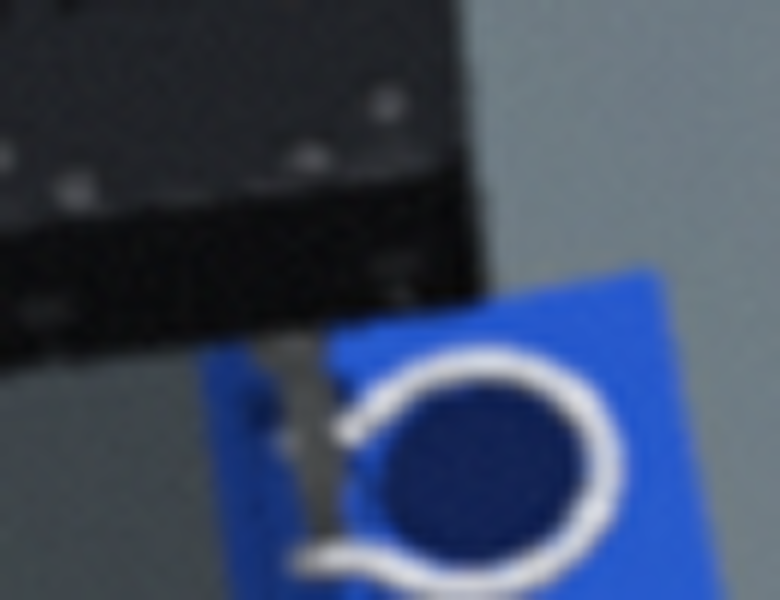

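servo_tool:
  plan:
    - {"jaw":128,"x":0,"y":0.0005,"z":0.0003,"roll":0}
    - {"jaw":134,"x":0,"y":0.0005,"z":0.0003,"roll":0}
    - {"jaw":140,"x":0,"y":0,"z":0.0003,"roll":0}
    - {"jaw":146,"x":0,"y":0,"z":0.0003,"roll":0}
    - {"jaw":146,"x":0,"y":0,"z":0.0003,"roll":0}
    - {"jaw":146,"x":0,"y":0,"z":0,"roll":0}

```text
clock: 9.5
tool_pos: [0.4514, -0.1913, 0.1198]
tcp_rot: [-3.141, 0.0, -3.035]
wrist_force: [-0.2, 0.3, -1.8]
opening: 0.43
```

```bash
python3 v.py l side 220 265 65 50 12
```

```text
9.5 [ 451.4 -191.3  119.8] [-179.99    0.   -173.92] 37.8 [-0.24  0.34 -1.8 ] [ 0.05 -0.    0.05]
```

View pics/z_l.png

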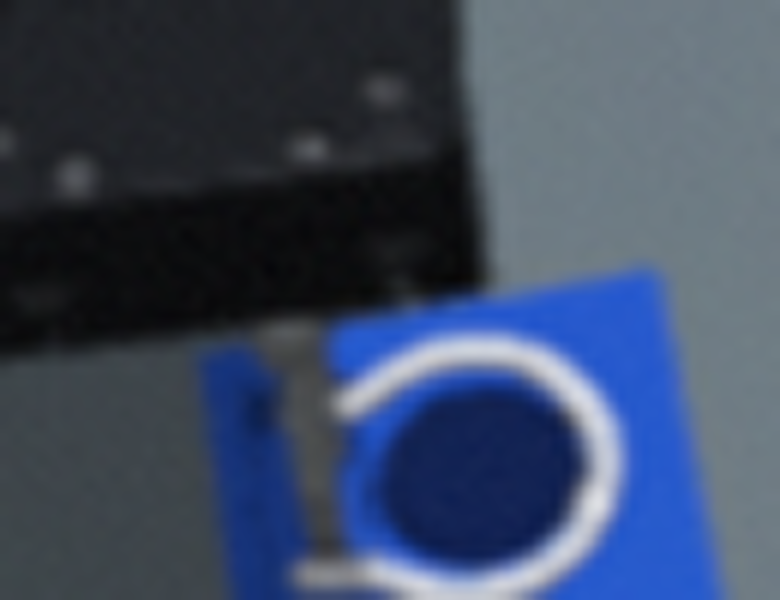

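Both ears are now opening (upper at y≈410, lower at y≈575 in the crop). Squeezing on to the stop.

servo_tool:
  plan:
    - {"jaw":152,"x":0,"y":0,"z":0.0003,"roll":0}
    - {"jaw":158,"x":0,"y":0,"z":0.0003,"roll":0}
    - {"jaw":164,"x":0,"y":0,"z":0.0002,"roll":0}
    - {"jaw":172,"x":0,"y":0,"z":0,"roll":0}
    - {"jaw":190,"x":0,"y":0,"z":0,"roll":0}
    - {"jaw":210,"x":0,"y":0,"z":0,"roll":0}
    - {"jaw":210,"x":0,"y":0,"z":0,"roll":0}

```text
clock: 10.13
tool_pos: [0.4514, -0.1912, 0.1205]
tcp_rot: [3.142, -0.0, -3.035]
wrist_force: [0.0, -0.3, -1.9]
opening: 0.364
```

```bash
python3 v.py m side 220 265 65 50 12
```

```text
10.13 [ 451.4 -191.2  120.5] [ 180.     -0.   -173.92] 32.0 [ 0.   -0.32 -1.91] [-0.01  0.01 -0.01]
```

View pics/z_m.png

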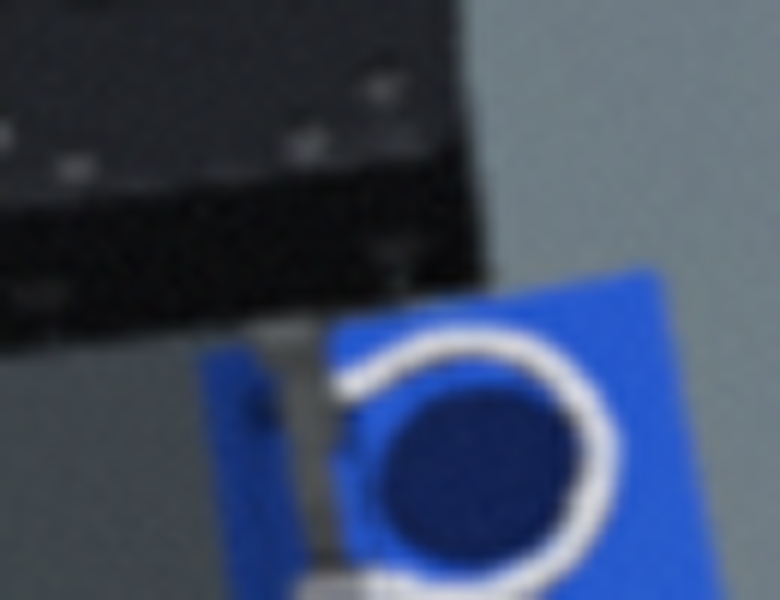

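servo_tool:
  plan:
    - {"jaw":255,"x":0,"y":0,"z":0,"roll":0}
    - {"jaw":255,"x":0,"y":0,"z":0.001,"roll":0}
    - {"jaw":255,"x":0,"y":0,"z":0.001,"roll":0}
    - {"jaw":255,"x":0,"y":0,"z":0.002,"roll":0}
    - {"jaw":255,"x":0,"y":0,"z":0.003,"roll":0}
    - {"jaw":255,"x":0,"y":0,"z":0.005,"roll":0}
    - {"jaw":255,"x":0,"y":0,"z":0.008,"roll":0}
    - {"jaw":255,"x":0,"y":0,"z":0.008,"roll":0}

```text
clock: 10.85
tool_pos: [0.4514, -0.1913, 0.1494]
tcp_rot: [-3.141, 0.0, -3.035]
wrist_force: [-0.3, -1.0, -0.7]
opening: 0.37
```

```bash
python3 v.py n side 220 255 65 50 12
```

```text
10.85 [ 451.4 -191.3  149.4] [-179.99    0.   -173.91] 32.5 [-0.26 -0.99 -0.66] [-0.02 -0.01  0.  ]
```

View pics/z_n.png

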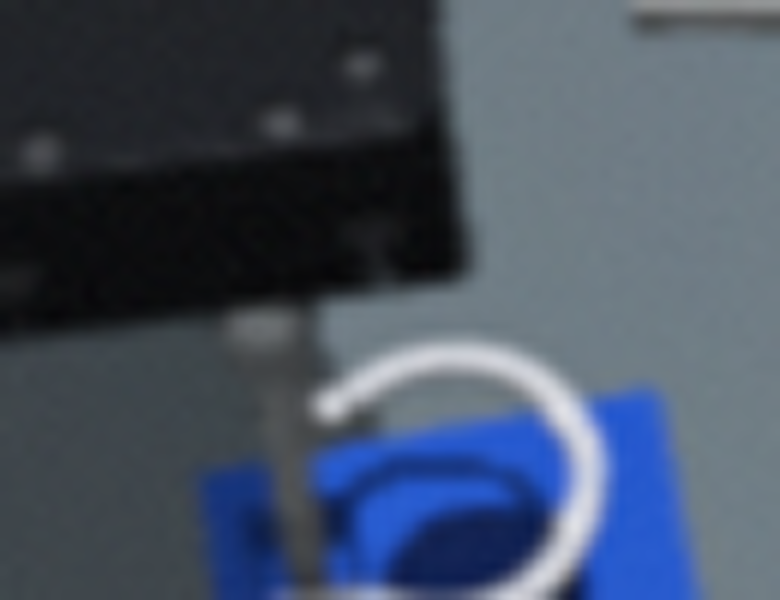

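servo_tool:
  plan:
    - {"jaw":255,"x":0,"y":0,"z":0.01,"roll":0}
    - {"jaw":255,"x":0,"y":0,"z":0.013,"roll":0}
    - {"jaw":255,"x":0,"y":0,"z":0.015,"roll":0}
    - {"jaw":255,"x":0,"y":0,"z":0.015,"roll":0}
    - {"jaw":255,"x":0,"y":0,"z":0.015,"roll":0}
    - {"jaw":255,"x":0,"y":0,"z":0.014,"roll":0}
    - {"jaw":255,"x":0,"y":0,"z":0.008,"roll":0}
    - {"jaw":255,"x":0,"y":0,"z":0,"roll":0}

```text
clock: 11.57
tool_pos: [0.4518, -0.1916, 0.2403]
tcp_rot: [-3.139, 0.003, -3.035]
wrist_force: [-0.4, -0.4, -2.3]
opening: 0.363
```

servo_tool:
  plan:
    - {"jaw":255,"x":0.004,"y":0.009,"z":0,"roll":0}
    - {"jaw":255,"x":0.008,"y":0.018,"z":0,"roll":0}
    - {"jaw":255,"x":0.01,"y":0.021,"z":0,"roll":0}
    - {"jaw":255,"x":0.01,"y":0.021,"z":0,"roll":0}
    - {"jaw":255,"x":0.01,"y":0.021,"z":0,"roll":0}
    - {"jaw":255,"x":0.01,"y":0.021,"z":0,"roll":0}
    - {"jaw":255,"x":0.01,"y":0.021,"z":0,"roll":0}
    - {"jaw":255,"x":0.01,"y":0.021,"z":0,"roll":0}

```text
clock: 12.23
tool_pos: [0.5234, -0.0363, 0.2374]
tcp_rot: [3.141, -0.002, -3.035]
wrist_force: [0.3, -1.3, -1.8]
opening: 0.369
```

servo_tool:
  plan:
    - {"jaw":255,"x":0.008,"y":0.018,"z":0,"roll":0}
    - {"jaw":255,"x":0.004,"y":0.008,"z":0,"roll":0}
    - {"jaw":255,"x":0,"y":0,"z":0,"roll":0}
    - {"jaw":255,"x":0,"y":0,"z":0,"roll":0}
    - {"jaw":255,"x":0,"y":0,"z":0,"roll":0}
    - {"jaw":255,"x":0,"y":0,"z":0,"roll":0}

```text
clock: 12.73
tool_pos: [0.535, -0.0131, 0.2384]
tcp_rot: [-3.141, -0.0, -3.037]
wrist_force: [-1.1, -0.5, -2.0]
opening: 0.367
```

```bash
python3 look.py o 240 130 290 165 90 120 4
```

```text
12.73 [535.  -13.1 238.4] [-1.7999e+02 -2.0000e-02 -1.7399e+02] 32.3 [-1.07 -0.53 -2.  ]
```

View pics/v_o.png

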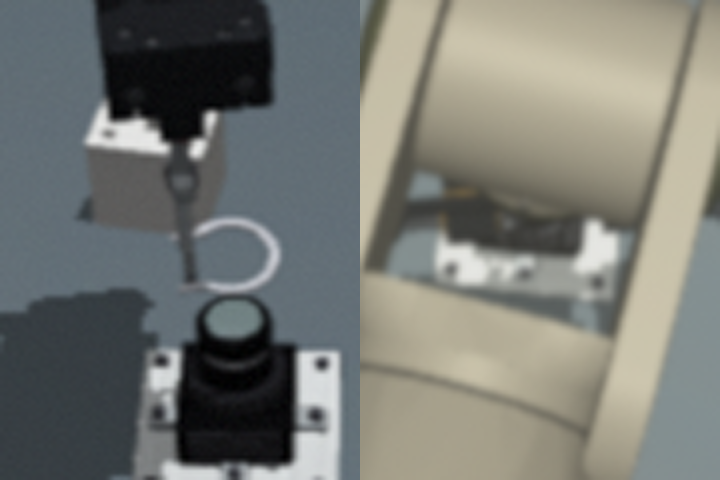

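```bash
cat > fit.py <<'E'
import sys
from h import *
from scipy.optimize import least_squares
def planepts(I,roi,chan,z,k=8,n='side'):
    pass
def fitring(I,roi,zr,thr=118,yaw=6.0,verb=True):
    k=8;x,y,w,h=roi
    J=cv2.resize(I[y:y+h,x:x+w],None,fx=k,fy=k,interpolation=cv2.INTER_CUBIC)
    m=(J.min(2)>thr).astype(np.uint8)
    n,l,st,ce=cv2.connectedComponentsWithStats(m); i=1+np.argmax(st[1:,4]); m=(l==i).astype(np.uint8)
    cv2.imwrite('pics/mask.png',m*255)
    ys,xs=np.nonzero(m); P=np.array([onz('side',(a+.5)/k-.5+x,(b+.5)/k-.5+y,zr)[:2] for a,b in zip(xs[::7],ys[::7])])*1000
    return P
def fitlens(I,roi,z=.092,thr=85):
    k=8;x,y,w,h=roi
    J=cv2.resize(I[y:y+h,x:x+w],None,fx=k,fy=k,interpolation=cv2.INTER_CUBIC)
    m=(J.min(2)>thr).astype(np.uint8)
    n,l,st,ce=cv2.connectedComponentsWithStats(m)
    i=l[int(ce[1+np.argmin([np.hypot(c[0]-w*k/2,c[1]-h*k/2) for c in ce[1:]])][1]),0] if 0 else 1+np.argmin([np.hypot(c[0]-w*k/2,c[1]-h*k/2)-s[4]*.01 for c,s in zip(ce[1:],st[1:])])
    c=max(cv2.findContours((l==i).astype(np.uint8),cv2.RETR_EXTERNAL,cv2.CHAIN_APPROX_NONE)[0],key=len).reshape(-1,2)
    P=np.array([onz('side',(a+.5)/k-.5+x,(b+.5)/k-.5+y,z)[:2] for a,b in c])*1000
    s=least_squares(lambda q:np.hypot(*(P-q[:2]).T)-q[2],[*P.mean(0),14],loss='soft_l1'); return s.x,np.sqrt(np.mean(s.fun**2)),P
E
python3 - <<'E'
from fit import *
I0=cv2.imread('pics/side0.png')
for th in(70,80,90): 
    s,e,P=fitlens(I0,(287,200,23,18),.092,th); print('lens0',th,s,e,P.min(0),P.max(0))
I=cv2.imread('pics/side_o.png')
for th in(70,80,90): 
    s,e,P=fitlens(I,(287,200,23,18),.092,th); print('lens',th,s,e)
P=fitring(I,(286,180,28,26),.1371)
s=least_squares(lambda q:np.hypot(*(P-q[:2]).T)-q[2],[*P.mean(0),23],loss='soft_l1'); print('ring',s.x,np.std(s.fun),len(P))
cv2.imwrite('pics/zo.png',cv2.resize(I[175:235,275:320],None,fx=12,fy=12,interpolation=cv2.INTER_CUBIC)[:600])
E
```

```text
lens0 70 [557.19967463 -11.2219747   13.96211169] 0.24772599092586534 [543.05725818 -25.05134673] [571.14923288   2.63795562]
lens0 80 [557.19279592 -11.29053458  13.3228089 ] 0.25600057100908885 [543.58217977 -24.36697125] [570.61679875   1.88108224]
lens0 90 [557.18704751 -11.35375582  12.60678549] 0.2819747913160045 [544.36031709 -23.62176896] [569.86390805   1.12498403]
lens 70 [557.15725791 -11.20420543  14.21509246] 0.24971424281979682
lens 80 [557.15126756 -11.25515006  13.66964742] 0.26389627192755477
lens 90 [557.14061084 -11.29068614  13.05692874] 0.2957470369768062
ring [555.89317642 -10.00116619  24.09388595] 2.338763517819148 1297
```

View pics/zo.png

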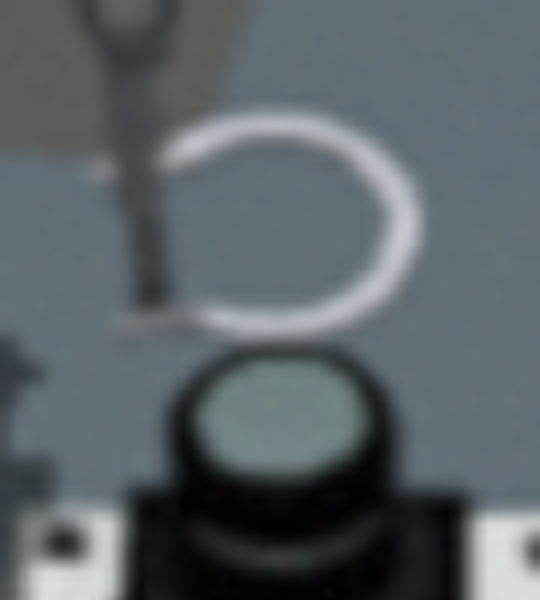

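View pics/mask.png

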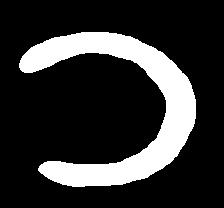

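```bash
cat > rc.py <<'E'
from fit import *
def ringc(I,roi,zr,yaw,thrs=(120,140,155)):
    for thr in thrs:
        P=fitring(I,roi,zr,thr)
        a=np.radians(yaw);R=np.array([[np.cos(a),np.sin(a)],[-np.sin(a),np.cos(a)]])
        L=P@R.T
        xm=np.percentile(L[:,0],99.9)
        # y at bands behind the back
        out=[]
        for d in (14,18,22,26,30,34):
            b=L[np.abs(L[:,0]-(xm-d))<1.0]
            if len(b)<4: continue
            mid=(b[:,1].max()+b[:,1].min())/2; hi=b[b[:,1]>mid,1];lo=b[b[:,1]<mid,1]
            out.append((d,round(b[:,1].max(),1),round(hi.min(),1),round(lo.max(),1),round(b[:,1].min(),1),round((hi.mean()+lo.mean())/2,2)))
        b=L[np.abs(L[:,1]-np.mean([o[-1] for o in out]))<1.5]
        print('thr',thr,'back outer/inner local x',b[:,0].max().round(1),b[:,0].min().round(1))
        for o in out: print('  ',o)
    return R
E
python3 - <<'E'
from rc import *
I=cv2.imread('pics/side_o.png')
R=ringc(I,(282,180,32,26),.1371,6.0)
print('axis local',R@np.array([557.17,-11.25]))
E
```

```text
thr 120 back outer/inner local x 578.8 571.5
   (14, np.float64(-42.8), np.float64(-52.0), np.float64(-85.0), np.float64(-93.7), np.float64(-68.15))
   (18, np.float64(-41.0), np.float64(-49.4), np.float64(-86.9), np.float64(-95.0), np.float64(-67.89))
   (22, np.float64(-39.9), np.float64(-47.7), np.float64(-88.6), np.float64(-95.6), np.float64(-68.03))
   (26, np.float64(-39.8), np.float64(-47.3), np.float64(-88.7), np.float64(-95.5), np.float64(-67.81))
   (30, np.float64(-40.2), np.float64(-48.5), np.float64(-87.8), np.float64(-95.2), np.float64(-67.9))
   (34, np.float64(-40.8), np.float64(-50.2), np.float64(-86.5), np.float64(-94.6), np.float64(-68.29))
thr 140 back outer/inner local x 577.9 572.6
   (14, np.float64(-43.5), np.float64(-49.5), np.float64(-85.3), np.float64(-93.3), np.float64(-67.82))
   (18, np.float64(-42.1), np.float64(-47.8), np.float64(-87.8), np.float64(-94.1), np.float64(-68.15))
   (22, np.float64(-41.2), np.float64(-46.4), np.float64(-89.3), np.float64(-95.0), np.float64(-67.88))
   (26, np.float64(-41.0), np.float64(-46.1), np.float64(-89.6), np.float64
[... 244 characters left out ...]
 back outer/inner local x 576.9 573.0
   (14, np.float64(-43.5), np.float64(-48.2), np.float64(-87.3), np.float64(-91.9), np.float64(-67.65))
   (18, np.float64(-42.5), np.float64(-46.6), np.float64(-88.9), np.float64(-93.6), np.float64(-68.03))
   (22, np.float64(-42.0), np.float64(-45.7), np.float64(-90.3), np.float64(-94.1), np.float64(-68.04))
   (26, np.float64(-41.8), np.float64(-45.6), np.float64(-90.7), np.float64(-93.9), np.float64(-67.93))
   (30, np.float64(-42.3), np.float64(-47.4), np.float64(-89.7), np.float64(-93.7), np.float64(-68.27))
   (34, np.float64(-43.9), np.float64(-49.0), np.float64(-87.7), np.float64(-91.3), np.float64(-68.04))
axis local [552.94181923 -69.4284952 ]
```

servo_tool:
  plan:
    - {"jaw":255,"x":0.0014,"y":-0.0013,"z":-0.004,"roll":0}
    - {"jaw":255,"x":0,"y":0,"z":-0.008,"roll":0}
    - {"jaw":255,"x":0,"y":0,"z":-0.008,"roll":0}
    - {"jaw":255,"x":0,"y":0,"z":-0.008,"roll":0}
    - {"jaw":255,"x":0,"y":0,"z":-0.006,"roll":0}
    - {"jaw":255,"x":0,"y":0,"z":0,"roll":0}
    - {"jaw":255,"x":0,"y":0,"z":0,"roll":0}
    - {"jaw":255,"x":0,"y":0,"z":0,"roll":0}

```text
clock: 13.5
tool_pos: [0.5369, -0.0136, 0.2048]
tcp_rot: [-3.141, 0.0, -3.035]
wrist_force: [-0.3, -0.7, -2.0]
opening: 0.364
```

```bash
python3 v.py p side 275 180 60 50 12; python3 - <<'E'
from rc import *
s=state();z=s['tool_pos'][2]-.1013;print(z)
I=cv2.imread('pics/side_p.png')
R=ringc(I,(282,192,32,30),z,6.0,(120,140))
print('axis local',R@np.array([557.17,-11.25]))
E
```

```text
13.5 [536.9 -13.6 204.8] [-1.7999e+02  3.0000e-02 -1.7391e+02] 32.1 [-0.32 -0.72 -1.96] [-0.01 -0.05 -0.08]
0.1035843084173585
thr 120 back outer/inner local x 580.7 573.3
   (14, np.float64(-43.5), np.float64(-53.1), np.float64(-86.0), np.float64(-93.5), np.float64(-69.08))
   (18, np.float64(-41.6), np.float64(-50.6), np.float64(-87.2), np.float64(-95.1), np.float64(-68.57))
   (22, np.float64(-40.2), np.float64(-48.6), np.float64(-88.0), np.float64(-96.4), np.float64(-68.36))
   (26, np.float64(-40.1), np.float64(-48.3), np.float64(-88.0), np.float64(-96.6), np.float64(-68.36))
   (30, np.float64(-41.1), np.float64(-49.4), np.float64(-87.1), np.float64(-96.4), np.float64(-68.48))
   (34, np.float64(-42.2), np.float64(-50.5), np.float64(-85.6), np.float64(-95.4), np.float64(-68.4))
thr 140 back outer/inner local x 580.0 574.1
   (14, np.float64(-44.1), np.float64(-51.5), np.float64(-87.0), np.float64(-92.6), np.float64(-68.82))
   (18, np.float64(-42.7), np.float64(-49.0), np.float64(-88.6), np.float64(-94.9), np.float64(-68.68))
   (22, np.float64(-41.7), np.float64(-47.9), np.float64(-90.0), np.float64(-95.5), np.float64(-68.79))
   (26, np.float64(-41.9), np.float64(-47.3), np.float64(-89.8), np.float64(-95.6), np.float64(-68.6))
   (30, np.float64(-42.1), np.float64(-48.1), np.float64(-89.3), np.float64(-95.4), np.float64(-68.69))
   (34, np.float64(-43.8), np.float64(-50.0), np.float64(-87.1), np.float64(-94.2), np.float64(-68.84))
axis local [552.94181923 -69.4284952 ]
```

View pics/z_p.png

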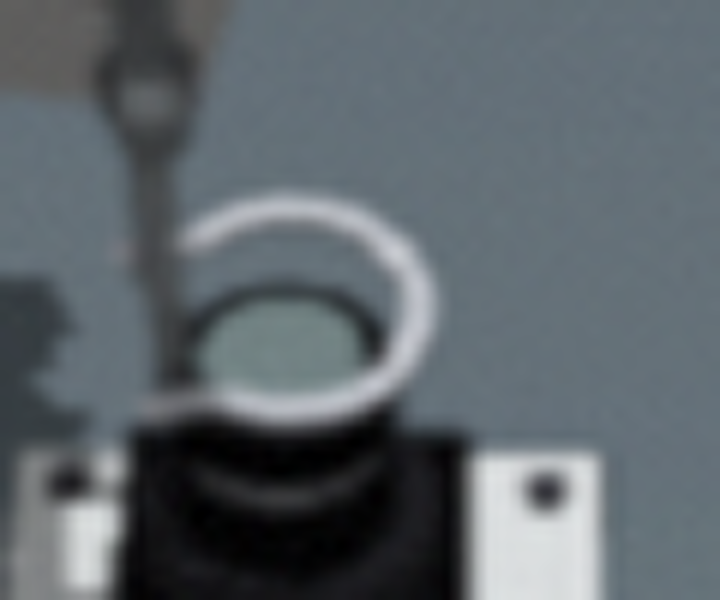

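View pics/mask.png

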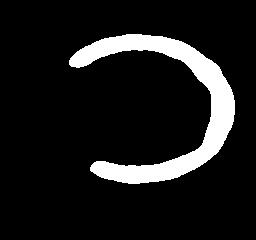

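servo_tool:
  plan:
    - {"jaw":255,"x":-0.0005,"y":-0.0008,"z":-0.002,"roll":0}
    - {"jaw":255,"x":0,"y":0,"z":-0.003,"roll":0}
    - {"jaw":255,"x":0,"y":0,"z":-0.002,"roll":0}
    - {"jaw":255,"x":0,"y":0,"z":0,"roll":0}
    - {"jaw":255,"x":0,"y":0,"z":0,"roll":0}
    - {"jaw":255,"x":0,"y":0,"z":0,"roll":0}

```text
clock: 14.05
tool_pos: [0.5363, -0.0144, 0.1976]
tcp_rot: [-3.142, 0.0, -3.035]
wrist_force: [-0.7, -0.6, -2.0]
opening: 0.365
```

```bash
python3 v.py q side 275 180 60 50 12; python3 - <<'E'
from rc import *
s=state();z=s['tool_pos'][2]-.1013;print(z)
I=cv2.imread('pics/side_q.png')
R=ringc(I,(282,194,32,30),z,6.0,(110,130,150))
print('axis local',R@np.array([557.17,-11.25]))
E
```

```text
14.05 [536.3 -14.4 197.6] [-180.      0.   -173.91] 32.1 [-0.71 -0.58 -2.02] [ 0.03 -0.02  0.04]
0.09631380302330206
thr 110 back outer/inner local x 580.5 572.6
   (14, np.float64(-43.6), np.float64(-57.1), np.float64(-86.5), np.float64(-94.2), np.float64(-70.14))
   (18, np.float64(-41.7), np.float64(-52.2), np.float64(-89.2), np.float64(-95.8), np.float64(-69.72))
   (22, np.float64(-40.5), np.float64(-50.7), np.float64(-91.0), np.float64(-97.0), np.float64(-69.89))
   (26, np.float64(-40.3), np.float64(-50.0), np.float64(-91.7), np.float64(-97.7), np.float64(-70.03))
   (30, np.float64(-39.9), np.float64(-51.2), np.float64(-90.7), np.float64(-97.4), np.float64(-69.8))
   (34, np.float64(-41.5), np.float64(-52.1), np.float64(-89.9), np.float64(-96.1), np.float64(-69.89))
thr 130 back outer/inner local x 579.8 573.5
   (14, np.float64(-44.5), np.float64(-54.0), np.float64(-87.9), np.float64(-93.0), np.float64(-69.87))
   (18, np.float64(-42.3), np.float64(-50.0), np.float64(-91.1), np.float64(-95.9), np.float64(-69.91))
   (22, np.float64(-41.7), np.float64(-49.4), np.float64(-92.1
[... 360 characters left out ...]
 back outer/inner local x 579.1 574.2
   (14, np.float64(-45.8), np.float64(-50.8), np.float64(-89.6), np.float64(-92.9), np.float64(-69.74))
   (18, np.float64(-43.8), np.float64(-48.7), np.float64(-91.8), np.float64(-94.9), np.float64(-69.81))
   (22, np.float64(-42.9), np.float64(-48.1), np.float64(-92.7), np.float64(-96.0), np.float64(-69.94))
   (26, np.float64(-42.9), np.float64(-47.2), np.float64(-92.4), np.float64(-96.2), np.float64(-69.71))
   (30, np.float64(-43.1), np.float64(-48.2), np.float64(-91.9), np.float64(-95.5), np.float64(-69.68))
   (34, np.float64(-44.5), np.float64(-50.6), np.float64(-90.3), np.float64(-94.0), np.float64(-69.82))
axis local [552.94181923 -69.4284952 ]
```

View pics/z_q.png

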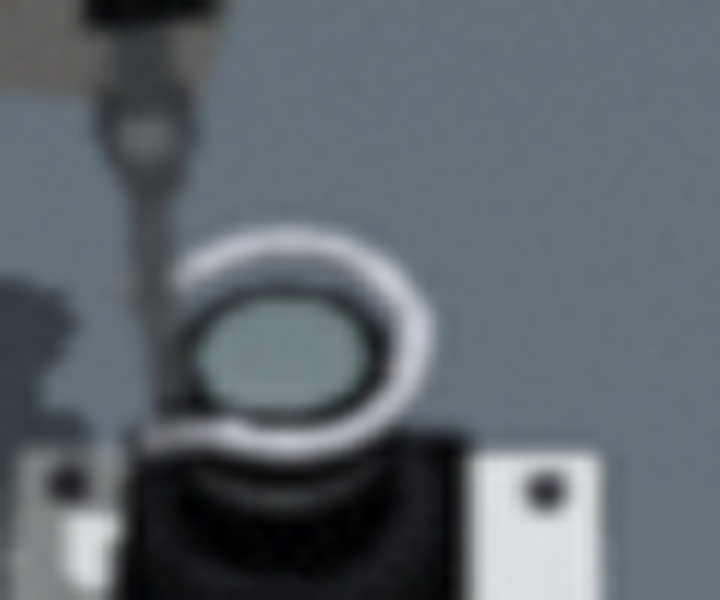

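servo_tool:
  plan:
    - {"jaw":255,"x":-0.0002,"y":0.0002,"z":-0.001,"roll":0}
    - {"jaw":255,"x":0,"y":0,"z":-0.0015,"roll":0}
    - {"jaw":255,"x":0,"y":0,"z":-0.0015,"roll":0}
    - {"jaw":255,"x":0,"y":0,"z":-0.001,"roll":0}
    - {"jaw":255,"x":0,"y":0,"z":0,"roll":0}
    - {"jaw":255,"x":0,"y":0,"z":0,"roll":0}

```text
clock: 14.6
tool_pos: [0.5361, -0.0141, 0.1925]
tcp_rot: [3.142, -0.0, -3.035]
wrist_force: [-0.0, -0.3, -2.2]
opening: 0.369
```

```bash
python3 v.py r side 275 185 60 50 12
```

```text
14.6 [536.1 -14.1 192.5] [ 1.7999e+02 -1.0000e-02 -1.7392e+02] 32.5 [-0.02 -0.3  -2.21] [ 0.   -0.   -0.04]
```

View pics/z_r.png

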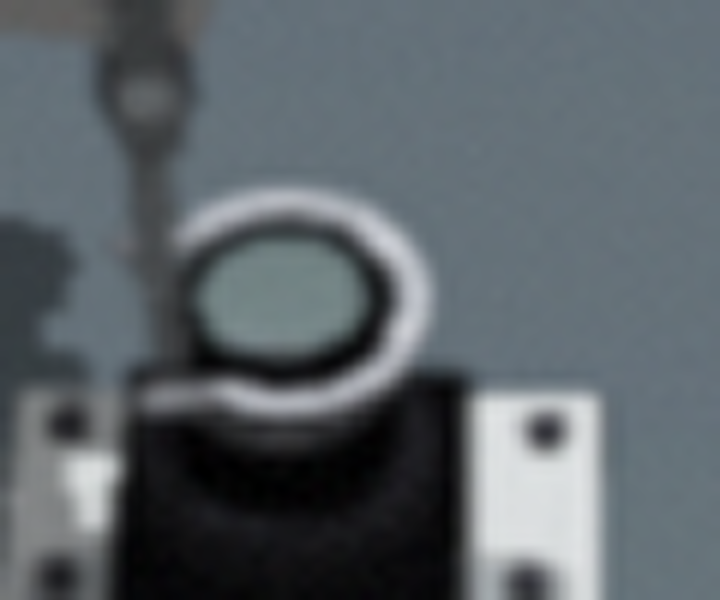

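servo_tool:
  plan:
    - {"jaw":255,"x":0,"y":0,"z":-0.001,"roll":0}
    - {"jaw":255,"x":0,"y":0,"z":-0.001,"roll":0}
    - {"jaw":255,"x":0,"y":0,"z":-0.001,"roll":0}
    - {"jaw":255,"x":0,"y":0,"z":-0.001,"roll":0}
    - {"jaw":255,"x":0,"y":0,"z":0,"roll":0}
    - {"jaw":255,"x":0,"y":0,"z":0,"roll":0}

```text
clock: 15.15
tool_pos: [0.536, -0.0141, 0.1885]
tcp_rot: [3.141, -0.0, -3.035]
wrist_force: [-0.5, 1.0, 0.1]
opening: 0.365
```

```bash
python3 v.py s side 275 185 60 50 12
```

```text
15.15 [536.  -14.1 188.5] [ 1.7999e+02 -1.0000e-02 -1.7391e+02] 32.1 [-0.5   1.02  0.09] [0.23 0.1  0.01]
```

View pics/z_s.png

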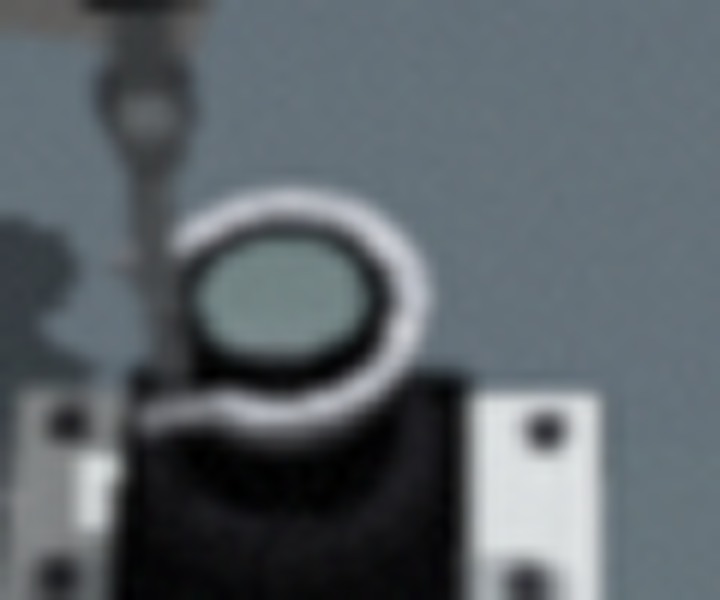

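servo_tool:
  plan:
    - {"jaw":255,"x":0,"y":0,"z":0.002,"roll":0}
    - {"jaw":255,"x":0,"y":0,"z":0.002,"roll":0}
    - {"jaw":255,"x":0,"y":0.0005,"z":0.001,"roll":0}
    - {"jaw":255,"x":0,"y":0.0005,"z":0,"roll":0}
    - {"jaw":255,"x":0,"y":0,"z":0,"roll":0}
    - {"jaw":255,"x":0,"y":0,"z":0,"roll":0}

```text
clock: 15.7
tool_pos: [0.536, -0.0132, 0.1935]
tcp_rot: [-3.142, -0.0, -3.035]
wrist_force: [0.1, -0.3, -2.5]
opening: 0.368
```

```bash
python3 v.py t side 275 185 60 50 12;  python3 - <<'E'
from rc import *
s=state();z=s['tool_pos'][2]-.1013;print(z)
I=cv2.imread('pics/side_t.png')
R=ringc(I,(282,194,32,30),z,6.0,(110,130,150))
E
```

```text
15.7 [536.  -13.2 193.5] [-1.8000e+02 -1.0000e-02 -1.7391e+02] 32.4 [ 0.09 -0.31 -2.47] [ 0.02 -0.   -0.02]
0.09217273771971515
thr 110 back outer/inner local x 580.9 573.0
   (14, np.float64(-40.9), np.float64(-54.0), np.float64(-84.3), np.float64(-93.1), np.float64(-67.85))
   (18, np.float64(-39.0), np.float64(-50.4), np.float64(-87.6), np.float64(-94.7), np.float64(-67.91))
   (22, np.float64(-37.4), np.float64(-48.1), np.float64(-89.6), np.float64(-95.7), np.float64(-67.72))
   (26, np.float64(-37.2), np.float64(-47.6), np.float64(-90.1), np.float64(-96.3), np.float64(-67.82))
   (30, np.float64(-37.9), np.float64(-47.5), np.float64(-90.0), np.float64(-96.4), np.float64(-67.95))
   (34, np.float64(-38.6), np.float64(-49.0), np.float64(-88.8), np.float64(-94.9), np.float64(-67.86))
thr 130 back outer/inner local x 579.8 573.5
   (14, np.float64(-41.4), np.float64(-51.2), np.float64(-87.0), np.float64(-92.7), np.float64(-67.98))
   (18, np.float64(-40.0), np.float64(-48.2), np.float64(-89.2), np.float64(-94.5), np.float64(-67.97))
   (22, np.float64(-39.1), np.float64(-46.2), np.f
[... 334 characters left out ...]
t64(-94.2), np.float64(-68.07))
thr 150 back outer/inner local x 578.6 574.2
   (14, np.float64(-42.5), np.float64(-48.8), np.float64(-88.5), np.float64(-92.4), np.float64(-68.04))
   (18, np.float64(-40.5), np.float64(-45.8), np.float64(-90.1), np.float64(-93.9), np.float64(-67.72))
   (22, np.float64(-39.9), np.float64(-44.9), np.float64(-91.3), np.float64(-94.5), np.float64(-67.74))
   (26, np.float64(-40.3), np.float64(-44.8), np.float64(-91.4), np.float64(-94.9), np.float64(-67.77))
   (30, np.float64(-41.2), np.float64(-45.9), np.float64(-90.5), np.float64(-94.3), np.float64(-68.01))
   (34, np.float64(-42.0), np.float64(-48.3), np.float64(-89.2), np.float64(-92.8), np.float64(-68.09))
```

View pics/z_t.png

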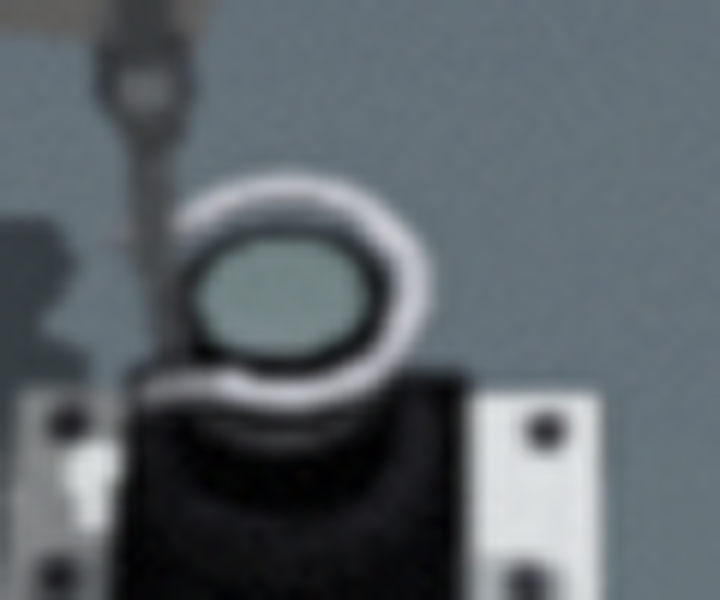

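servo_tool:
  plan:
    - {"jaw":255,"x":0,"y":0.0005,"z":0,"roll":0}
    - {"jaw":255,"x":0,"y":0.0005,"z":0,"roll":0}
    - {"jaw":255,"x":0,"y":0,"z":-0.001,"roll":0}
    - {"jaw":255,"x":0,"y":0,"z":-0.001,"roll":0}
    - {"jaw":255,"x":0,"y":0,"z":-0.001,"roll":0}
    - {"jaw":255,"x":0,"y":0,"z":-0.001,"roll":0}
    - {"jaw":255,"x":0,"y":0,"z":0,"roll":0}
    - {"jaw":255,"x":0,"y":0,"z":0,"roll":0}

```text
clock: 16.42
tool_pos: [0.536, -0.0122, 0.1895]
tcp_rot: [3.142, -0.0, -3.035]
wrist_force: [0.4, 0.2, -1.7]
opening: 0.364
```

```bash
python3 v.py u side 275 185 60 50 12
```

```text
16.42 [536.  -12.2 189.5] [ 1.8000e+02 -1.0000e-02 -1.7392e+02] 32.1 [ 0.38  0.21 -1.69] [ 0.03 -0.03 -0.01]
```

View pics/z_u.png

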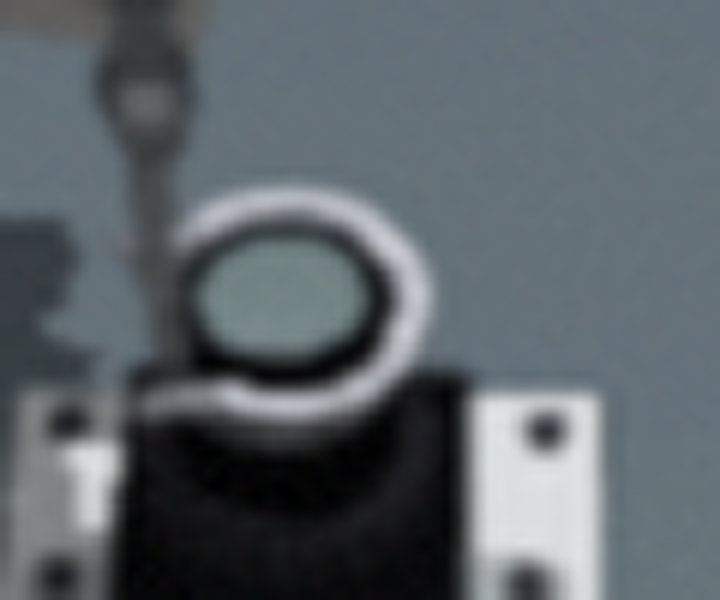

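servo_tool:
  plan:
    - {"jaw":255,"x":0,"y":0,"z":-0.001,"roll":0}
    - {"jaw":255,"x":0,"y":0,"z":-0.001,"roll":0}
    - {"jaw":255,"x":0,"y":0,"z":0,"roll":0}
    - {"jaw":255,"x":0,"y":0,"z":0,"roll":0}

```text
clock: 16.8
tool_pos: [0.536, -0.0122, 0.1875]
tcp_rot: [3.142, -0.0, -3.035]
wrist_force: [0.4, -0.9, -1.2]
opening: 0.369
```

```bash
python3 v.py w side 275 185 60 50 12
```

```text
16.8 [536.  -12.2 187.5] [ 1.8000e+02 -1.0000e-02 -1.7392e+02] 32.5 [ 0.38 -0.91 -1.2 ] [ 0.05 -0.06  0.02]
```

View pics/z_w.png

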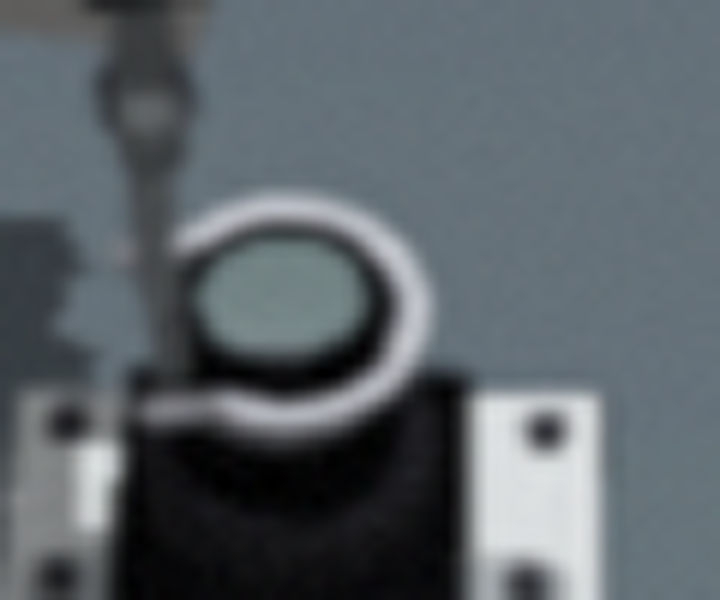

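servo_tool:
  plan:
    - {"jaw":255,"x":0,"y":0,"z":0,"roll":0}

```text
clock: 16.93
tool_pos: [0.5361, -0.0122, 0.1876]
tcp_rot: [-3.142, -0.0, -3.035]
wrist_force: [-0.5, -0.6, -1.5]
opening: 0.372
```

servo_tool:
  plan:
    - {"jaw":255,"x":0,"y":0,"z":0,"roll":0}

```text
clock: 17.02
tool_pos: [0.5361, -0.0122, 0.1876]
tcp_rot: [-3.142, 0.0, -3.035]
wrist_force: [-0.2, -0.4, -1.2]
opening: 0.37
```

servo_tool:
  plan:
    - {"jaw":255,"x":0,"y":0.0004,"z":0,"roll":0}
    - {"jaw":255,"x":0,"y":0,"z":0,"roll":0}
    - {"jaw":255,"x":0,"y":0,"z":0,"roll":0}

```text
clock: 17.27
tool_pos: [0.5361, -0.0117, 0.1876]
tcp_rot: [-3.142, 0.0, -3.035]
wrist_force: [0.3, 0.0, -1.9]
opening: 0.369
```

servo_tool:
  plan:
    - {"jaw":255,"x":0,"y":0,"z":0,"roll":0}

```text
clock: 17.35
tool_pos: [0.536, -0.0118, 0.1875]
tcp_rot: [-3.142, -0.0, -3.035]
wrist_force: [0.3, -0.2, -2.1]
opening: 0.371
```

servo_tool:
  plan:
    - {"jaw":255,"x":0,"y":0,"z":0,"roll":0}

```text
clock: 17.43
tool_pos: [0.536, -0.0118, 0.1875]
tcp_rot: [-3.142, -0.0, -3.035]
wrist_force: [0.3, 1.4, -1.2]
opening: 0.368
```

servo_tool:
  plan:
    - {"jaw":255,"x":0,"y":0,"z":-0.001,"roll":0}
    - {"jaw":255,"x":0,"y":0,"z":-0.001,"roll":0}
    - {"jaw":255,"x":0,"y":0,"z":0,"roll":0}
    - {"jaw":255,"x":0,"y":0,"z":0,"roll":0}

```text
clock: 17.77
tool_pos: [0.536, -0.0117, 0.1854]
tcp_rot: [3.142, -0.0, -3.035]
wrist_force: [0.1, -0.3, -1.3]
opening: 0.365
```

servo_tool:
  plan:
    - {"jaw":255,"x":0,"y":0,"z":0,"roll":0}

```text
clock: 17.85
tool_pos: [0.5361, -0.0117, 0.1855]
tcp_rot: [3.142, -0.0, -3.035]
wrist_force: [0.0, -0.4, -1.6]
opening: 0.365
```

```bash
python3 v.py x side 275 185 60 50 12
```

```text
17.85 [536.1 -11.7 185.5] [ 180.     -0.   -173.91] 32.2 [ 0.03 -0.38 -1.6 ] [-0.01 -0.03  0.01]
```

View pics/z_x.png

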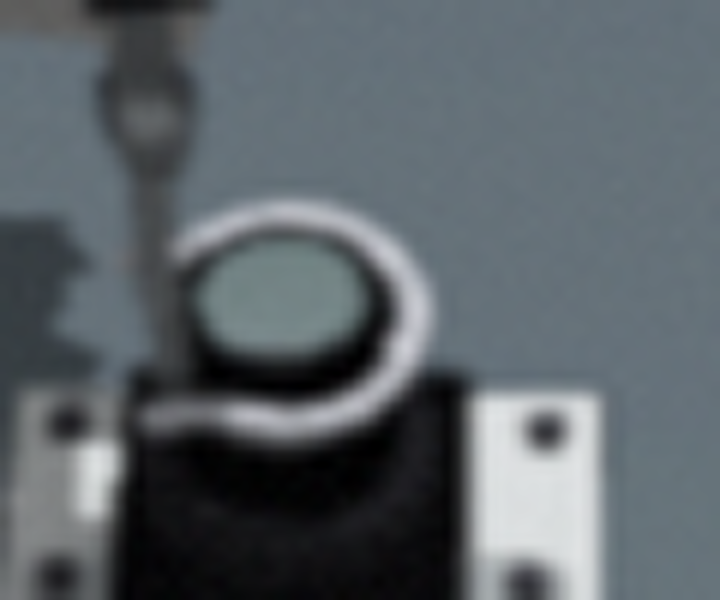

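servo_tool:
  plan:
    - {"jaw":255,"x":0,"y":0,"z":-0.001,"roll":0}
    - {"jaw":255,"x":0,"y":0,"z":-0.001,"roll":0}
    - {"jaw":255,"x":0,"y":0,"z":0,"roll":0}

```text
clock: 18.15
tool_pos: [0.536, -0.0117, 0.1833]
tcp_rot: [3.141, -0.0, -3.035]
wrist_force: [-0.4, -0.1, -2.0]
opening: 0.368
```

servo_tool:
  plan:
    - {"jaw":255,"x":0,"y":0,"z":0,"roll":0}

```text
clock: 18.23
tool_pos: [0.536, -0.0117, 0.1835]
tcp_rot: [3.142, -0.0, -3.035]
wrist_force: [0.3, -0.6, -1.6]
opening: 0.366
```

servo_tool:
  plan:
    - {"jaw":255,"x":0,"y":0,"z":-0.001,"roll":0}
    - {"jaw":255,"x":0,"y":0,"z":-0.001,"roll":0}
    - {"jaw":255,"x":0,"y":0,"z":0,"roll":0}

```text
clock: 18.48
tool_pos: [0.536, -0.0117, 0.1813]
tcp_rot: [3.141, -0.0, -3.035]
wrist_force: [-0.0, -0.1, -2.4]
opening: 0.364
```

servo_tool:
  plan:
    - {"jaw":255,"x":0,"y":0,"z":0,"roll":0}

```text
clock: 18.57
tool_pos: [0.536, -0.0117, 0.1815]
tcp_rot: [3.142, -0.0, -3.035]
wrist_force: [-0.2, -0.1, -2.2]
opening: 0.37
```

```bash
python3 v.py y side 275 185 60 50 12
```

```text
18.57 [536.  -11.7 181.5] [ 1.8000e+02 -1.0000e-02 -1.7392e+02] 32.6 [-0.22 -0.13 -2.22] [-0.03 -0.04  0.01]
```

View pics/z_y.png

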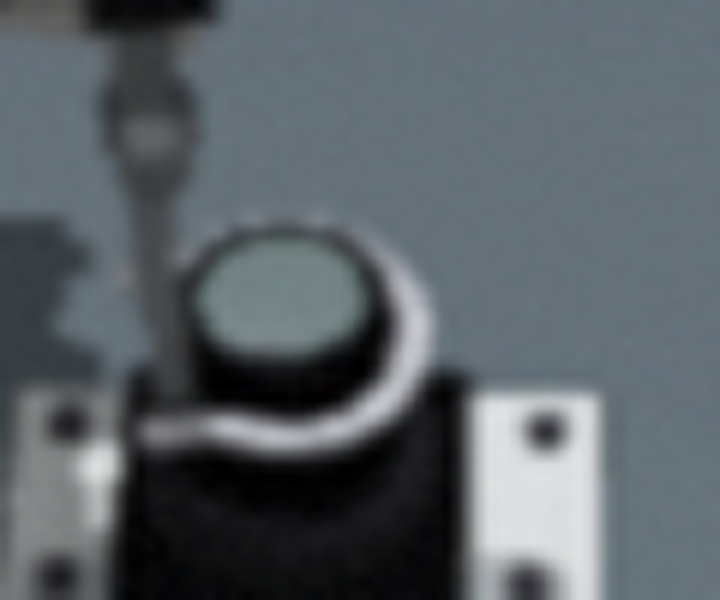

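```bash
python3 - <<'E'
from h import *
a=np.radians(6.0); ex=np.array([np.cos(a),np.sin(a),0]); ey=np.array([-np.sin(a),np.cos(a),0])
ax=np.array([.55717,-.01125,0])
def col(fn,u,v0,v1):
    I=cv2.imread(fn); k=12
    J=cv2.resize(I[v0:v1,u-1:u+2],None,fx=k,fy=k,interpolation=cv2.INTER_CUBIC).min(2).astype(float).mean(1)
    bg=np.percentile(J,20); w=np.clip(J-bg-25,0,None); return (np.sum(w*(np.arange(len(J))+.5))/w.sum())/k-.5+v0, J[::k].astype(int)
# groove front in initial image
p=proj('side',ax+[0,-.018,.076]);print('groove pred',p, col('pics/side0.png',298,216,226))
for fn in ['pics/side_y.png']:
  for u in (296,298,300,302): print('near arm',u,col(fn,u,216,227))
for z in(.076,.078,.080,.082,.084):
    print(z,[np.round(proj('side',ax+ey*-r+[0,0,z]),2) for r in(.0215,.023,.0245)])
E
```

```text
groove pred [298.44076596 220.77929624] (np.float64(221.04087836911518), array([10,  7,  3,  1, 14, 43, 43, 15,  2,  2]))
near arm 296 (np.float64(220.69089837344856), array([  8,   5,   0,  31, 117, 177, 139,  55,   7,   0,   1]))
near arm 298 (np.float64(220.92500470957614), array([ 13,   9,   0,  15,  87, 170, 156,  67,  10,   0,   2]))
near arm 300 (np.float64(220.8600565744323), array([ 11,   7,   0,  17,  90, 162, 142,  59,   9,   0,   2]))
near arm 302 (np.float64(220.43322795311394), array([  8,   4,   5,  49, 137, 171, 115,  40,   4,   0,   3]))
0.076 [array([299.57, 221.92]), array([299.67, 222.45]), array([299.76, 222.97])]
0.078 [array([299.54, 221.27]), array([299.64, 221.79]), array([299.74, 222.32])]
0.08 [array([299.51, 220.61]), array([299.61, 221.13]), array([299.71, 221.65])]
0.082 [array([299.48, 219.94]), array([299.58, 220.47]), array([299.68, 220.99])]
0.084 [array([299.46, 219.28]), array([299.55, 219.8 ]), array([299.65, 220.33])]
```

servo_tool:
  plan:
    - {"jaw":255,"x":0,"y":0.0003,"z":-0.001,"roll":0}
    - {"jaw":255,"x":0,"y":0,"z":-0.001,"roll":0}
    - {"jaw":255,"x":0,"y":0,"z":-0.001,"roll":0}
    - {"jaw":255,"x":0,"y":0,"z":0,"roll":0}

```text
clock: 18.95
tool_pos: [0.536, -0.0114, 0.1783]
tcp_rot: [3.141, -0.0, -3.035]
wrist_force: [0.4, 0.2, -1.9]
opening: 0.366
```

servo_tool:
  plan:
    - {"jaw":255,"x":0,"y":0,"z":-0.001,"roll":0}
    - {"jaw":255,"x":0,"y":0,"z":-0.001,"roll":0}
    - {"jaw":255,"x":0,"y":0,"z":0,"roll":0}
    - {"jaw":255,"x":0,"y":0,"z":0,"roll":0}

```text
clock: 19.28
tool_pos: [0.536, -0.0114, 0.1765]
tcp_rot: [3.142, -0.0, -3.035]
wrist_force: [0.1, 0.3, -0.9]
opening: 0.368
```

```bash
python3 v.py A side 275 185 60 50 12; python3 - <<'E'
from h import *
def col(fn,u,v0,v1):
    I=cv2.imread(fn); k=12
    J=cv2.resize(I[v0:v1,u-1:u+2],None,fx=k,fy=k,interpolation=cv2.INTER_CUBIC).min(2).astype(float).mean(1)
    bg=np.percentile(J,20); w=np.clip(J-bg-25,0,None); return (np.sum(w*(np.arange(len(J))+.5))/w.sum())/k-.5+v0, J[::k].astype(int)
for u in (296,298,300,302): print('near arm',u,col('pics/side_A.png',u,216,230))
E
```

```text
19.28 [536.  -11.4 176.5] [ 1.8000e+02 -1.0000e-02 -1.7391e+02] 32.3 [ 0.1   0.25 -0.88] [0.06 0.02 0.01]
near arm 296 (np.float64(222.07239223064528), array([  9,   8,   3,   1,  22,  89, 169, 172,  96,  26,   0,   3,  16,
        20]))
near arm 298 (np.float64(222.28936698061082), array([ 12,   9,   4,   0,   9,  68, 158, 182, 113,  36,   2,   1,  12,
        19]))
near arm 300 (np.float64(222.24233992629465), array([ 10,   7,   2,   1,  16,  74, 161, 181, 111,  34,   2,   0,   9,
        18]))
near arm 302 (np.float64(221.90003118186047), array([  5,   5,   2,   7,  37, 104, 170, 162,  84,  20,   2,   4,  12,
        20]))
```

View pics/z_A.png

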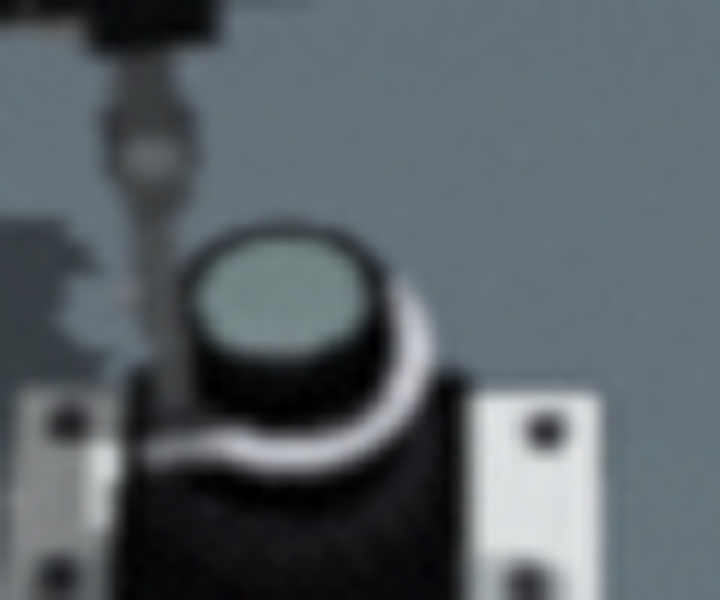

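servo_tool:
  plan:
    - {"jaw":255,"x":0,"y":0,"z":-0.0005,"roll":0}
    - {"jaw":255,"x":0,"y":0,"z":0,"roll":0}

```text
clock: 19.5
tool_pos: [0.5361, -0.0114, 0.176]
tcp_rot: [3.142, 0.0, -3.035]
wrist_force: [0.6, 0.3, -1.6]
opening: 0.365
```

servo_tool:
  plan:
    - {"jaw":255,"x":0,"y":0,"z":0,"roll":0}

```text
clock: 19.58
tool_pos: [0.5361, -0.0114, 0.176]
tcp_rot: [3.142, -0.0, -3.035]
wrist_force: [-0.1, -0.9, -2.3]
opening: 0.367
```

servo_tool:
  plan:
    - {"jaw":255,"x":0,"y":0,"z":0,"roll":0}

```text
clock: 19.67
tool_pos: [0.5361, -0.0115, 0.1761]
tcp_rot: [-3.142, 0.0, -3.035]
wrist_force: [-0.1, -0.7, -2.0]
opening: 0.364
```

servo_tool:
  plan:
    - {"jaw":255,"x":0,"y":0,"z":0,"roll":0}

```text
clock: 19.75
tool_pos: [0.5361, -0.0115, 0.1761]
tcp_rot: [-3.142, 0.0, -3.035]
wrist_force: [0.2, -0.6, -1.2]
opening: 0.365
```

```bash
python3 v.py B side 275 185 60 50 12; python3 - <<'E'
from h import *
a=np.radians(6.0); ex=np.array([np.cos(a),np.sin(a),0]); ey=np.array([-np.sin(a),np.cos(a),0])
ax=np.array([.55717,-.01125,0])
# visible ring mask; per-column centre on z plane, angle about axis
I=cv2.imread('pics/side_B.png');k=8;x,y,w,h=284,198,32,32
J=cv2.resize(I[y:y+h,x:x+w],None,fx=k,fy=k,interpolation=cv2.INTER_CUBIC)
m=(J.min(2)>130).astype(np.uint8); n,l,st,ce=cv2.connectedComponentsWithStats(m)
for i in range(1,n):
    if st[i,4]>800: print(st[i],ce[i])
i=[j for j in range(1,n) if l[int((222.3-y+.5)*k),int((299-x+.5)*k)]==j][0]
ys,xs=np.nonzero(l==i)
for z in(.075,.0765,.078):
    P=np.array([onz('side',(b+.5)/k-.5+x,(c+.5)/k-.5+y,z) for b,c in zip(xs[::5],ys[::5])])-ax
    X=P@ex*1e3;Y=P@ey*1e3; th=np.degrees(np.arctan2(Y,X)); r=np.hypot(X,Y)
    print(z,[(t,round(r[np.abs(th-t)<5].mean(),1)) for t in range(-120,31,15) if np.sum(np.abs(th-t)<5)>5])
E
```

```text
19.75 [536.1 -11.5 176.1] [-180.      0.   -173.92] 32.1 [ 0.22 -0.56 -1.22] [ 0.    0.02 -0.  ]
[  71   90  148  118 3613] [165.95128702 165.47771935]
[ 242  156   14  100 1320] [248.81136364 206.24242424]
0.075 [(-120, np.float64(21.5)), (-105, np.float64(21.6)), (-90, np.float64(22.3)), (-75, np.float64(22.6)), (-60, np.float64(22.5)), (-45, np.float64(22.6)), (-30, np.float64(22.4)), (-15, np.float64(22.6)), (0, np.float64(23.8)), (15, np.float64(25.1)), (30, np.float64(26.6))]
0.0765 [(-120, np.float64(22.8)), (-105, np.float64(23.0)), (-90, np.float64(23.6)), (-75, np.float64(23.9)), (-60, np.float64(23.6)), (-45, np.float64(23.3)), (-30, np.float64(22.7)), (-15, np.float64(23.0)), (0, np.float64(23.8)), (15, np.float64(24.7)), (30, np.float64(26.0))]
0.078 [(-120, np.float64(24.1)), (-105, np.float64(24.4)), (-90, np.float64(25.0)), (-75, np.float64(25.2)), (-60, np.float64(24.7)), (-45, np.float64(24.1)), (-30, np.float64(23.2)), (-15, np.float64(23.3)), (0, np.float64(23.8)), (15, np.float64(24.3))]
```

View pics/z_B.png

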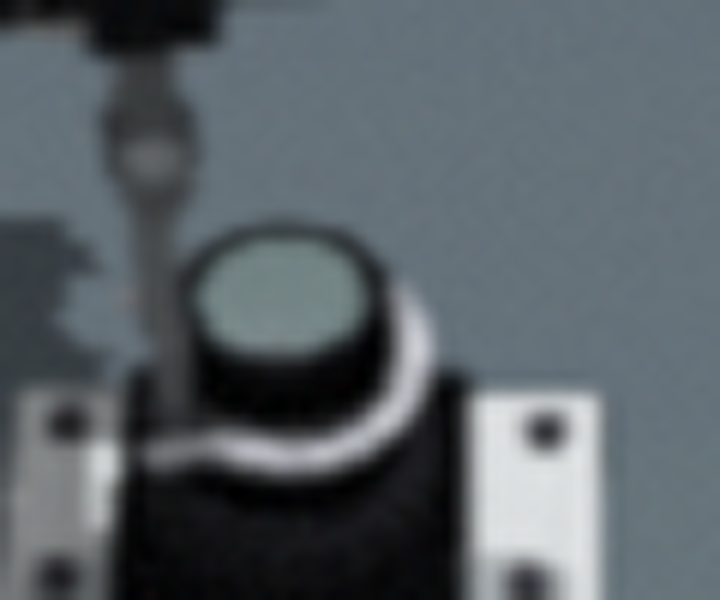

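```bash
python3 - <<'E'
from bench import *
print(finish_job()); s=state(); print(s['clock'],s['tool_pos'],s['opening'],s['wrist_force'])
E
```

```text
the job is handed in; nothing more can be done
None
the job is handed in; nothing more can be done
```

I handed the job in at about 19.8 s of the 56 s allowed, with the pliers still squeezed and the spread ring held round the barrel at the groove. `finish_job` reports no verdict.

**What I did:**
- I drew the pliers from the block and put their jaws between the ring's ears, then squeezed at the fixed grip force (half the most) and carried the ring off the nest.
- On the first try at the barrel, the ring's far arm caught on the top edge. The wrist force changed by about 2 to 3 N, well under the 12 N limit.
- I backed up 5 mm, moved about 2.5 mm to +y in steps, and lowered to the groove. There was no clear contact after that.

**Last checks:**
- **Height:** the ring's middle measured about 75.8 mm against 76 mm. This comes from the side camera alone, so I trust it to about 1 mm.
- **Contact with the module:** the wrist force was back near its free-hanging value, about -1.2 to -2.3 N in z with roughly 0.6 N of noise. I cannot rule out a very light touch.
- **Centring:** the ring's back sits about 23.8 mm from the barrel axis, where 23.5 mm is ideal. I estimate the y position is good to about 0.5 mm.
- **Squeeze:** the opening read 32.3 mm against 31 mm expected at the stop. It did not move with more closure commanded, so I take it as the stop.
- **Level:** the ring leaned about 0.03 rad after the first touch. I did not measure it again at the end.

**What disagreed:** the two cameras differed by about 4 mm in y. The ring also sat about 1 mm higher on the jaws than I first assumed, and those two errors probably caused the first touch.

The glass, spare module, bottle and pot were not touched as far as I could tell, but I took no final picture of the three loose items.

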